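# Draw the steel plates over the sill's edge and load the dish stand

### The arm

A 6-joint arm with a two-finger parallel gripper is mounted at the origin on the work surface. World frame = base frame: x ahead of the robot, y to its left, z up, the work surface at z = 0. Lengths are in m, angles in rad, forces in N, time in s.
With the tool pointing down it reaches from about 0.35 to 0.85 m from the base axis. Payload 8.1 kg.
Tool frame: the origin (TCP) lies midway between the tips of the shut fingers; the grasp point (between the pads) lies robot.grip_depth behind it (robot.grip_depth is the distance from the TCP to the grasp point, in m); z points along the fingers, y is the line along which they close (so a half turn about z gives the same grasp; the last joint's range is limited). The gripper opens to 93 mm and grips with 3 to 60 N. Pads are 15 mm wide; open, the fingers measure 128 mm over their backs; the gripper's body (75 mm by 188 mm) begins 65 mm behind the grasp point.
Start: joints at [-1.26, 0.13, 1.488, -0, 1.523, -0.085], TCP at [0.231, -0.554, 0.219] pointing down, gripper open.
Joint ranges: [-2.96, 2.96], [-0.89, 2.26], [0.02, 2.5], [-1.34, 4.48], [0, 2.73], [-2.66, 2.66]. Speed limits (rad/s): [2.39, 2.39, 2.79, 3.14, 3.14, 3.14].

### API

Orientations are given as a rotation vector (axis times angle).
In Python, from plant import robot gives the robot as it stands.
- The arm moves only by the tool carry_out, never from a script. Its argument "rows" is a list of rows, each a list of 6 numbers: the shift along the tool's x, y, z in m, then the turn, a rotation vector about the tool's x, y, z in degrees. A call has 1 to 12 rows; each row is the pose to reach, as a shift and turn from the pose commanded when the call began, along the tool's axes at that moment; what a row does not reach only later rows make up. A row lasts 1/8 s, in which the tool goes at most 62.5 mm and 10.7 degrees, less where a joint would pass 70% of its speed; a pose out of reach is approached as far as the arm can. A call with a gripper value outside its range is refused whole. "jaw" is the closure in counts, from 0 (fully open) to 255 (shut), set as the call begins (left out, the last holds). The fingers move at their own pace and stop on an object; "force" is the grip in N (left out, the last holds). Time passes only in rows, so rows that repeat a pose let the fingers close. It gives the time, the measured TCP pose, the force, the opening and the grip force at its end, in the units of the state.
- robot.read_state(): the state, without advancing time (a new reading comes with each control period).
- robot.read_camera(name): name is "side" or "top"; returns the picture (420x560x3 uint8, red, green, blue); there is no depth.
- robot.camera_model(name): a dict with "fx", "fy", "cx", "cy" (pixels), "R" (3x3) and "t" (3): a world point X has camera coordinates R X + t. Camera axes: x right, y down, z forward; pixel columns grow to the right and rows downward; lengths in m; the calibration is good to about 2 mm. A picture is of the moment at which its call begins. camera_model takes no time and is no camera call.
- robot.close_job(): hands the job in; it is judged then, once.
Trained networks look in the newest picture that a camera, given by its name, has taken for a name from the list of things; names that differ only in an ending like _2 or _b are one class to them, and where a whole thing is asked for, a point or a joint stands for the part that bears it (a point fixed in the world has none). Each returns a list of dicts, best first, with "conf" (0 to 1); they miss things now and then, are a little off and sometimes report something else, mostly with a low value. They report only what shows in the picture. A call takes as long as a camera call. They do not tell look-alikes from the thing itself.
- robot.outline_of(camera, target): "pixels" (420x560 bool, what is visible of it) and "pixel" ([column, row] in pixels, amid what is visible of it).
The state is a dict: "t": time; "q": joint angles; "dq": joint speeds; "joint_torque": joint torques, N m; "tool_pos": TCP position; "orientation": TCP orientation; "force": force on the tool from outside, world axes, zero at the start; "wrist_torque": the same for the moment, N m; "opening": finger opening in m; "gripper_force": force on a finger pad.
Only numpy, scipy, OpenCV 4.12 (cv2) and the standard library are available. Lean on these libraries where they do the work, as an engineer would, in place of code of your own. Each camera call takes 0.05 s, during which the arm holds its last target. There are 200 camera calls.

### The job

Put the washing-up in the metal dish stand on the cement windowsill. First clear every cup out of the way: stand it mouth-down, as it is, on the stand's perforated tray. Then take the steel plates one at a time: draw the plate out over the sill's front edge until it overhangs enough to pinch its rim, take it up and stand it on edge between the wire loops of the stand, each plate in a gap of its own, before you draw out the next; let no plate fall off the sill and leave the bowl and the soap bottle where they are.

Things in the scene. Friction and masses are not known exactly. Their poses are not given: they have to be found in the camera images.
- sill: Cement windowsill, fixed: a slab 1600 mm long (along y) and 270 mm deep, its top 70 mm above the work surface, its straight front edge towards the robot. Origin: on the front edge of the top face, mid-length; x: inwards over the sill, away from the robot; z up. In front of the edge the 70 mm drop to the counter is clear.
- stand: Metal wire dish stand, fixed on the sill, 210 mm deep (x) by 355 mm long (y), yaw varying a few degrees. Origin: on the sill's top at the stand's centre; x away from the robot, y to the left, z up. Its left part takes plates (see stand_rack), its right part is a flat tray for cups (see stand_tray).
- stand_rack (a point): Middle of the plate part, 30 mm above the sill, axes as the stand. Two 6 mm rails along x pass at y = +-45 mm; five 5 mm wire loops cross from rail to rail at x = -88, -44, 0, 44, 88 mm, 50 mm high over the rails. A plate stands across x in one of the 4 gaps, rim on both rails, its centre then 55 to 70 mm above this point, leaning on a loop by up to 17 degrees.
- stand_tray (a point): Middle of the cup tray's top face, 30 mm above the sill, axes as the stand: flat perforated plate, x from -103 to +103 mm, y from -91 to +91 mm, with fence wires up to 29 mm above it along its outline.
- plate_a: One stainless steel soup plate, double-skinned wall 6 mm thick: rim 160 mm across, flat bottom 112, 24 deep, wall rising outwards at 45 degrees, inside floor 105 mm across, 5 above the underside. 0.2 to 0.36 kg. Lies hollow up on the sill. Origin: centre of underside; z out of the hollow. No finger fits under the rim on the sill; overhung 45 mm, a tool tilted 45 degrees can pinch the wall.
- plate_b: Other stainless steel soup plate, double-skinned wall 6 mm thick: rim 160 mm across, flat bottom 112, 24 deep, wall rising outwards at 45 degrees, inside floor 105 mm across, 5 above the underside. 0.2 to 0.36 kg. Lies hollow up on the sill. Origin: centre of underside; z out of the hollow. No finger fits under the rim on the sill; overhung 45 mm, a tool tilted 45 degrees can pinch the wall.
- cup_blue: Blue plastic cup, standing mouth-down (in the hollow of plate_a), possibly absent. 70 mm tall, 76 mm across the mouth (below), tapering to 58 mm across its closed end (on top), about 70 g. Origin: centre of the mouth, underneath; z up while it stands mouth-down.
- cup_green: Green plastic cup, standing mouth-down (in the hollow of plate_b), possibly absent. 70 mm tall, 76 mm across the mouth (below), tapering to 58 mm across its closed end (on top), about 70 g. Origin: centre of the mouth, underneath; z up while it stands mouth-down.
- cup_orange: Orange plastic cup, standing mouth-down (on the sill near its front edge, in the way between the plates), possibly absent. 70 mm tall, 76 mm across the mouth (below), tapering to 58 mm across its closed end (on top), about 70 g. Origin: centre of the mouth, underneath; z up while it stands mouth-down.
- bowl: Bystander: steel bowl, 124 mm across and 55 mm high, standing on the counter between the robot and the stand. Origin: centre of the underside.
- soap: Bystander: yellow soap bottle, 60 mm across and 160 mm tall, on the left of the sill. Origin: centre of the underside.
There are look-alikes about, which are no part of the job. What is shaped like the plate_a but blue or brown is not meant.

How it is judged:
By the outcome, as a careful person would: the job done as asked, in the order asked, and still so for the second after the job is handed in, with the robot touching nothing.
Of cup_blue, cup_green, cup_orange only 1 to 3 are there at a start; the rules pass over those that are not, and their reading is None.
At some moment in a run one of cup_blue, cup_green may be knocked a few centimetres aside while the robot is not near it.
It also fails if it takes over 210 s, if anything falls off the work surface, if the arm or the gripper's body presses on something with over 40 N, if the wrist force passes 120 N, or if a joint passes its speed limit or range.

## Working session

There is one attempt and no reset: what is moved stays moved. The work goes in short steps, Python scripts to look and compute and a tool call to move; the robot and the scene stay as the last step left them, time stands still between calls to the robot, and variables do not carry over. Pictures are saved under pics/ and viewed, at most 14 in all, crops included, and the job is handed in when it is done.

Besides the shell and the picture viewer there is one more tool, called after "Emit:" as name(argument=value, ...) on one line, values as JSON. carry_out: Moves the arm, as the interface text tells. Its arguments: {"type":"object","properties":{"rows":{"type":"array"},"jaw":{"type":"number"},"force":{"type":"number"}},"required":["rows"]}

```bash
ls; mkdir -p pics
python3 - <<'E'
from plant import robot
import cv2,numpy as np
s=robot.read_state(); print(s['t'],s['tool_pos'],s['orientation'],s['opening'],robot.grip_depth)
for c in ('top','side'):
    im=robot.read_camera(c); cv2.imwrite(f'pics/{c}0.png',im[:,:,::-1])
    m=robot.camera_model(c); R=np.array(m['R']);print(c,m['fx'],m['fy'],m['cx'],m['cy'],'C',-R.T@np.array(m['t']),R.round(3).tolist())
    for n in ['plate_a','cup_blue','cup_green','cup_orange','bowl','soap','stand','sill']:
        for o in robot.outline_of(c,n): 
            p=o['pixels']; ys,xs=np.nonzero(p); print(c,n,round(o['conf'],2),np.round(o['pixel']),xs.min(),xs.max(),ys.min(),ys.max(),p.sum())
E
```

```text
pics
0.0 [ 0.23117859 -0.55304283  0.21759622] [-3.07844781e+00 -6.17345111e-01  3.33364064e-04] 0.09296807644790728 0.0188
top 513.8401669063709 513.8401669063709 276.2089764918336 211.5128043978871 C [0.42910487 0.09444841 1.37868199] [[-0.002, -1.0, -0.002], [-0.999, 0.002, -0.049], [0.049, 0.001, -0.999]]
top plate_a 0.97 [326. 267.] 297 356 237 296 2832
top plate_a 0.91 [252. 272.] 219 279 243 302 2879
top plate_a 0.88 [175. 272.] 147 205 242 302 2843
top plate_a 0.84 [202. 166.] 170 232 136 197 3081
top plate_a 0.83 [285. 186.] 260 321 145 205 2267
top plate_a 0.78 [ 98. 269.] 70 130 236 295 2853
top cup_green 0.92 [291. 173.] 277 306 159 189 689
top cup_green 0.35 [261. 169.] 2 559 116 223 41582
top bowl 0.57 [406. 261.] 380 428 237 285 1826
top soap 0.86 [126. 206.] 106 142 190 216 741
top stand 0.74 [444. 170.] 345 494 125 216 8009
top sill 0.96 [259. 170.] 1 559 116 223 42083
side 456.0215845706481 456.0215845706481 274.0828844949313 203.98362689953632 C [0.05636593 0.97700448 1.07843119] [[-0.899, -0.438, -0.021], [-0.297, 0.643, -0.706], [0.323, -0.629, -0.708]]
side plate_a 0.95 [214. 237.] 188 242 216 256 1762
side plate_a 0.93 [265. 198.] 233 283 173 205 845
side plate_a 0.84 [318. 253.] 290 342 233 274 1730
side plate_a 0.76 [248. 368.] 214 280 336 398 3232
side plate_a 0.68 [336. 208.] 312 360 191 225 1350
side plate_a 0.58 [290. 310.] 260 317 280 330 2361
side cup_blue 0.17 [300. 128.] 246 342 98 174 2743
side cup_green 0.83 [256. 183.] 246 268 170 199 576
side bowl 0.94 [354. 168.] 335 369 152 179 753
side stand 0.91 [303. 122.] 246 341 96 175 2638
side stand 0.45 [264. 196.] 233 283 174 205 808
```

View pics/top0.png

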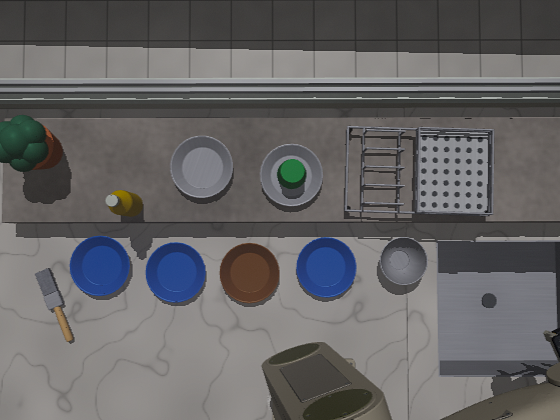

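View pics/side0.png

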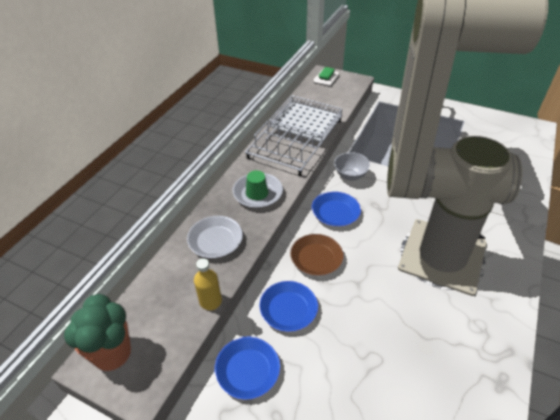

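The top view shows two steel plates at (202,166), empty, and (291,175), holding the green cup. The look-alikes are blue plates at (100,267), (175,272) and (326,267), and a brown one at (250,272). The steel bowl is at (403,261), and the stand has its rack at about (382,170) and its tray at (455,172). There is no blue or orange cup; the other greens are a plant at (25,143) and, in the side view, a sponge at (326,74). I choose the two steel plates on the sill and will check them in a close crop.

```bash
cat > h.py <<'E'
from plant import robot
import cv2,numpy as np
from scipy.spatial.transform import Rotation as Ro
def world(c,px,z):
    m=robot.camera_model(c);R=np.array(m['R']);C=-R.T@np.array(m['t'])
    d=R.T@np.array([(px[0]-m['cx'])/m['fx'],(px[1]-m['cy'])/m['fy'],1.])
    return C+d*(z-C[2])/d[2]
def proj(c,X):
    m=robot.camera_model(c);p=np.array(m['R'])@np.array(X)+np.array(m['t'])
    return np.array([m['fx']*p[0]/p[2]+m['cx'],m['fy']*p[1]/p[2]+m['cy']])
def rel(target_pos,Rt,pos=None,Rc=None):
    """shift and turn (deg) of the target in the current tool frame"""
    s=robot.read_state(); Rc=Ro.from_rotvec(s['orientation']) if Rc is None else Rc
    pos=np.array(s['tool_pos']) if pos is None else pos
    return np.round(Rc.inv().apply(np.array(target_pos)-pos),4),np.round(np.degrees((Rc.inv()*Rt).as_rotvec()),1)
E
python3 - <<'E'
from h import *
im=robot.read_camera('top')
for n in ('plate_a','cup_green','bowl','soap'):
    for o in robot.outline_of('top',n):
        if o['conf']<.5: continue
        c,_=cv2.findContours(o['pixels'].astype('uint8'),0,2); c=max(c,key=cv2.contourArea)
        (x,y),r=cv2.minEnclosingCircle(c)
        z={'plate_a':.094,'cup_green':.145,'bowl':.055,'soap':.23}[n]
        w=world('top',(x,y),z); print(n,(round(x),round(y)),w.round(4),'dia',round(np.linalg.norm(world('top',(x+r-.5,y),z)-world('top',(x-r+.5,y),z)),3))
g=cv2.cvtColor(im,cv2.COLOR_RGB2HSV); gm=cv2.inRange(g,(45,120,50),(80,255,255)); gm[:, :200]=0
k,l,s,ce=cv2.connectedComponentsWithStats(gm); print('green',s[1:].tolist())
print('sill edge',[world('top',p,.07).round(3).tolist() for p in [(60,222),(250,222),(330,222)]])
cr=im[118:226,160:500]; cv2.imwrite('pics/crop1.png',cv2.resize(cr,None,fx=2.3,fy=2.3,interpolation=cv2.INTER_CUBIC)[:,:,::-1])
cr=im[118:226,335:500]; cv2.imwrite('pics/crop2.png',cv2.resize(cr,None,fx=4.8,fy=4.8,interpolation=cv2.INTER_CUBIC)[:,:,::-1])
E
```

```text
plate_a (99, 266) [0.3584 0.539  0.094 ] dia 0.152
plate_a (326, 267) [ 0.3536 -0.0281  0.094 ] dia 0.148
plate_a (176, 272) [0.3417 0.3472 0.094 ] dia 0.151
plate_a (201, 166) [0.6063 0.2848 0.094 ] dia 0.155
plate_a (250, 272) [0.3405 0.1631 0.094 ] dia 0.148
plate_a (291, 175) [0.5849 0.0582 0.094 ] dia 0.155
cup_green (292, 174) [0.5806 0.0592 0.145 ] dia 0.069
bowl (404, 261) [ 0.3675 -0.2312  0.055 ] dia 0.123
soap (124, 202) [0.5076 0.4361 0.23  ] dia 0.078
green [[278, 159, 27, 24, 478]]
sill edge [[0.468, 0.648, 0.07], [0.467, 0.163, 0.07], [0.467, -0.041, 0.07]]
```

View pics/crop1.png

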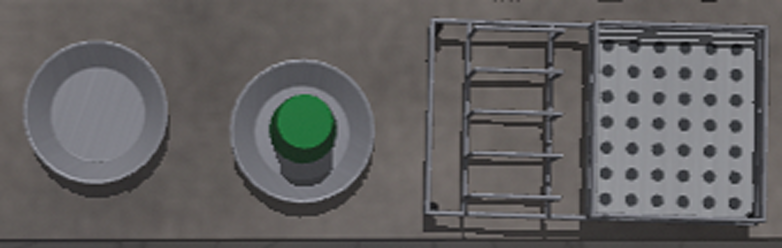

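View pics/crop2.png

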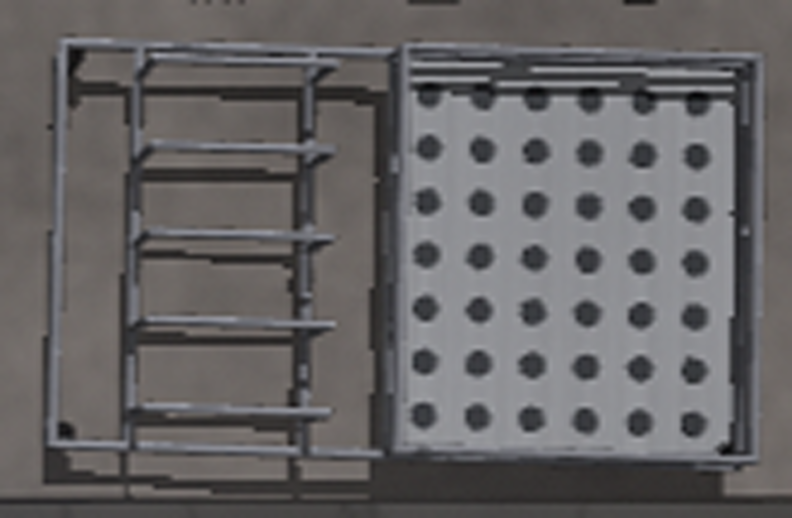

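The crop shows two plain steel plates at (201,166) and (291,175), the second with the green cup in its hollow. The stand crop shows five loops and the tray's hole grid, with a small yaw.

Run:
```python
from h import *
W=lambda u,v,z: world('top',((u+.5)/4.8-.5+335,(v+.5)/4.8-.5+118),z)
print('rails',[W(*p,.10).round(4)[:2].tolist() for p in [(139,55),(129,440),(312,60),(300,450)]])
for a,b in [((150,62),(335,67)),((150,149),(335,152)),((145,235),(335,239)),((140,321),(335,325)),((135,410),(330,413))]:
    A,B=W(*a,.1475),W(*b,.1475); print('loop',A.round(4)[:2],B.round(4)[:2],'mid',((A+B)/2).round(4)[:2],'yaw',np.degrees(np.arctan2(-(A-B)[0],(A-B)[1])).round(1))
h=[W(*p,.10) for p in [(430,97),(697,104),(424,416),(694,424)]];print('holes',[x.round(4)[:2].tolist() for x in h],np.mean(h,0))
# side view cross check of cup: mask bbox bottom/top and plate rim
im=robot.read_camera('side');cv2.imwrite('pics/s1.png',cv2.resize(im[85:265,180:350],None,fx=3.3,fy=3.3,interpolation=cv2.INTER_CUBIC)[:,:,::-1])
g=cv2.cvtColor(im,cv2.COLOR_RGB2HSV); gm=cv2.inRange(g,(45,120,50),(80,255,255)); gm[:150]=0;gm[:,:200]=0
k,l,s,ce=cv2.connectedComponentsWithStats(gm); i=1+s[1:,4].argmax();print(s[i],ce[i])
for cx,cy in [(.5806,.0592),(.585,.058)]: print(proj('side',(cx,cy,.110)),proj('side',(cx,cy,.145)),proj('top',(cx,cy,.145)))
for o in robot.outline_of('side','plate_a'):
    c,_=cv2.findContours(o['pixels'].astype('uint8'),0,2); c=max(c,key=cv2.contourArea); (x,y),ax,an=cv2.fitEllipse(cv2.convexHull(c)); print((x,y),world('side',(x,y),.09).round(3))
```

```text
rails [[0.6989, -0.1233], [0.4973, -0.1161], [0.6961, -0.2138], [0.4919, -0.2048]]
loop [ 0.6853 -0.1208] [ 0.6826 -0.2138] mid [ 0.6839 -0.1673] yaw -1.7
loop [ 0.6412 -0.1203] [ 0.6395 -0.2132] mid [ 0.6403 -0.1668] yaw -1.0
loop [ 0.5977 -0.1173] [ 0.5955 -0.2126] mid [ 0.5966 -0.165 ] yaw -1.3
loop [ 0.5544 -0.1144] [ 0.5522 -0.212 ] mid [ 0.5533 -0.1632] yaw -1.3
loop [ 0.5097 -0.1115] [ 0.5081 -0.2089] mid [ 0.5089 -0.1602] yaw -1.0
holes [[0.6765, -0.2751], [0.6725, -0.4145], [0.5095, -0.2694], [0.5051, -0.4094]] [ 0.59086369 -0.34209017  0.1       ]
[247 172  20  27 444] [255.97522523 185.43018018]
[258.61041798 184.4630979 ] [258.0974514  176.10438412] [291.50676168 173.89810784]
[257.54324521 183.83227469] [257.01231301 175.47538132] [291.99842212 172.08235698]
(336.1050720214844, 207.53549194335938) [0.33  0.034 0.09 ]
(214.7792205810547, 235.57244873046875) [0.606 0.286 0.09 ]
(316.7490539550781, 253.5160675048828) [0.316 0.223 0.09 ]
(247.1000518798828, 366.797119140625) [0.335 0.592 0.09 ]
(257.3970642089844, 189.23135375976562) [0.585 0.062 0.09 ]
(288.47979736328125, 305.0960388183594) [0.318 0.406 0.09 ]
```

```bash
cat >> h.py <<'E'
from scipy.optimize import least_squares,minimize
import json,os
def down(th):  # tool down, tool x at heading th (deg); y at th-90
    c,s=np.cos(np.radians(th)),np.sin(np.radians(th)); return Ro.from_matrix(np.array([[c,s,0],[s,-c,0],[0,0,-1.]]))
def log():
    s=robot.read_state(); open('log.jsonl','a').write(json.dumps([list(map(float,s[k])) for k in('q','tool_pos','orientation')])+'\n'); return s
def greenmask(c,im,near):
    g=cv2.cvtColor(im,cv2.COLOR_RGB2HSV); gm=cv2.inRange(g,(45,120,40),(80,255,255))
    k,l,s,ce=cv2.connectedComponentsWithStats(gm); ok=[i for i in range(1,k) if s[i,4]>80 and np.linalg.norm(ce[i]-near)<60]
    i=max(ok,key=lambda i:s[i,4]); return l==i
def cupfit(x0,z,cams=('top','side')):
    M={}
    for c in cams:
        M[c]=greenmask(c,robot.read_camera(c),proj(c,[x0[0],x0[1],z+.04]))
    a=np.linspace(0,2*np.pi,40)
    def cost(p):
        t=0
        for c in cams:
            pts=np.array([proj(c,[p[0]+r*np.cos(q),p[1]+r*np.sin(q),zz]) for r,zz in((.038,z),(.029,z+.07)) for q in a])
            h=cv2.convexHull((pts*16).round().astype(np.int32)); m=np.zeros((420,560),np.uint8); cv2.fillConvexPoly(m,h,1,shift=4)
            t+=(m.astype(bool)^M[c]).sum()
        return t
    r=minimize(cost,x0,method='Nelder-Mead',options=dict(initial_simplex=[x0,[x0[0]+.008,x0[1]],[x0[0],x0[1]+.008]],xatol=2e-4,fatol=.5))
    return r.x,r.fun
E
python3 - <<'E'
from h import *
log(); print(cupfit([.583,.06],.075)); print(cupfit([.583,.06],.075,('top',)),cupfit([.583,.06],.075,('side',)))
print(rel([.583,.06,.27],down(96)))
E
```

```text
Traceback (most recent call last):
  File "h.py", line 38, in cupfit
    r=minimize(cost,x0,method='Nelder-Mead',options=dict(initial_simplex=[x0,[x0[0]+.008,x0[1]],[x0[0],x0[1]+.008]],xatol=2e-4,fatol=.5))
  File "h.py", line 34, in cost
    pts=np.array([proj(c,[p[0]+r*np.cos(q),p[1]+r*np.sin(q),zz]) for r,zz in((.038,z),(.029,z+.07)) for q in a])
                  ~~~~^^^^^^^^^^^^^^^^^^^^^^^^^^^^^^^^^^^^^^^^^^
  File "h.py", line 9, in proj
    m=robot.camera_model(c);p=np.array(m['R'])@np.array(X)+np.array(m['t'])
ValueError: time passes only in moves, steps and waits
```

```bash
sed -i 's/robot.camera_model(c)/CM[c]/; s/^import cv2,numpy as np/import cv2,numpy as np\nCM={c:robot.camera_model(c) for c in ("top","side")}/' h.py
python3 - <<'E'
from h import *
print(cupfit([.583,.06],.075)); print(cupfit([.583,.06],.075,('top',)),cupfit([.583,.06],.075,('side',)))
print(rel([.583,.06,.27],down(96)))
E
```

```text
(array([0.59418408, 0.05737524]), np.float64(448.0))
(array([0.59149805, 0.05976172]), np.float64(254.0)) (array([0.59298242, 0.05727148]), np.float64(188.0))
(array([ 0.561 , -0.4306, -0.0514]), array([ -0. ,   0. , -73.3]))
```

```bash
python3 - <<'E'
s=open('h.py').read()
s=s.replace("M[c]=greenmask(c,robot.read_camera(c),proj(c,[x0[0],x0[1],z+.04]))","robot.read_camera(c); M[c]=robot.outline_of(c,'cup_green')[0]['pixels']")
open('h.py','w').write(s)
E
python3 - <<'E'
from h import *
print(cupfit([.583,.06],.075)); print(cupfit([.583,.06],.075,('top',)),cupfit([.583,.06],.075,('side',)))
E
```

```text
(array([0.59094043, 0.05676318]), np.float64(3015.0))
(array([0.58924921, 0.0571185 ]), np.float64(39.0)) (array([0.58995703, 0.06099414]), np.float64(47.0))
```

Emit:
carry_out(rows=[[0.05,-0.04,-0.05,0,0,-7],[0.1,-0.08,-0.05,0,0,-14],[0.15,-0.12,-0.05,0,0,-21],[0.2,-0.16,-0.05,0,0,-28],[0.25,-0.2,-0.05,0,0,-35],[0.3,-0.24,-0.05,0,0,-42],[0.35,-0.28,-0.05,0,0,-49],[0.4,-0.32,-0.05,0,0,-55],[0.45,-0.355,-0.05,0,0,-61],[0.5,-0.39,-0.05,0,0,-67],[0.561,-0.43,-0.05,0,0,-73.3],[0.561,-0.43,-0.05,0,0,-73.3]], jaw=0, force=15)

```text
t: 3.45
tool_pos: [0.5841, 0.0624, 0.2684]
orientation: [-2.098, -2.338, -0.0]
force: [0.9, -0.5, 0.4]
opening: 0.0929
gripper_force: 0.0
```

Run:
```python
from h import *
log(); print(cupfit([.589,.06],.075,('side',)))
print(rel([.5895,.0595,.101],down(96)))
```

```text
(array([0.58929688, 0.05549219]), np.float64(92.0))
(array([-0.0038,  0.0052,  0.167 ]), array([-0. , -0.1,  0.2]))
```

Emit:
carry_out(rows=[[-0.004,0.005,0.04,0,0,0],[-0.004,0.005,0.08,0,0,0],[-0.004,0.005,0.12,0,0,0],[-0.004,0.005,0.145,0,0,0],[-0.004,0.005,0.167,0,0,0],[-0.004,0.005,0.167,0,0,0]])

```text
t: 4.3
tool_pos: [0.5866, 0.055, 0.0996]
orientation: [-2.102, -2.331, 0.005]
force: [-0.0, 0.8, -0.2]
opening: 0.0928
gripper_force: 0.0
```

Emit:
carry_out(rows=[[0,0,0,0,0,0],[0,0,0,0,0,0],[0,0,0,0,0,0],[0,0,0,0,0,0],[0,0,0,0,0,0],[0,0,0,0,0,0],[0,0,0,0,0,0],[0,0,0,0,0,0]], jaw=255, force=15)

```text
t: 5.3
tool_pos: [0.5894, 0.0559, 0.1028]
orientation: [2.102, 2.333, 0.002]
force: [-0.6, -1.1, 6.9]
opening: 0.0679
gripper_force: 15.2
```

Emit:
carry_out(rows=[[0,0,-0.02,0,0,0],[0,0,-0.05,0,0,0],[0,0,-0.1,0,0,0],[0,0,-0.14,0,0,0],[0,0,-0.14,0,0,0]])

```text
t: 5.92
tool_pos: [0.5909, 0.0561, 0.2476]
orientation: [2.098, 2.33, 0.009]
force: [0.0, 1.0, -0.9]
opening: 0.0677
gripper_force: 14.7
```

Run:
```python
from h import *
s=log(); print(s['tool_pos'],s['opening'],s['force'])
im=robot.read_camera('side');cv2.imwrite('pics/s2.png',cv2.resize(im[60:260,150:350],None,fx=2.8,fy=2.8)[:,:,::-1])
print(rel([.591,-.342,.25],down(60)),rel([.591,-.342,.131],down(60)))
```

```text
[0.59085219 0.05611654 0.24756509] 0.06767353197816182 [ 0.02721704  0.99364481 -0.88093743]
(array([-0.3961, -0.0401, -0.0056]), array([ 0.2, -0.1, 36. ])) (array([-0.396 , -0.0406,  0.1134]), array([ 0.2, -0.1, 36. ]))
```

View pics/s2.png

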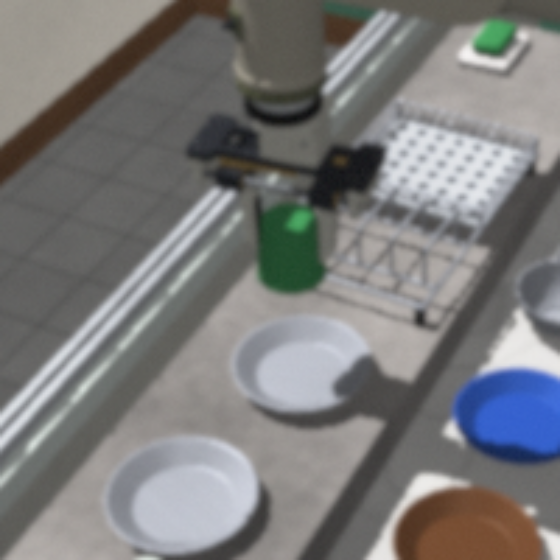

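The side crop shows the green cup held upright at (290,250), with both steel plates lying undisturbed on the sill.

Emit:
carry_out(rows=[[-0.04,-0.004,0,0,0,3.6],[-0.08,-0.008,0,0,0,7.2],[-0.12,-0.012,0,0,0,11],[-0.16,-0.016,0,0,0,14],[-0.2,-0.02,0,0,0,18],[-0.24,-0.024,0,0,0,22],[-0.28,-0.028,0,0,0,25],[-0.32,-0.032,0,0,0,29],[-0.36,-0.036,0,0,0,33],[-0.396,-0.04,0,0,0,36],[-0.396,-0.04,0,0,0,36],[-0.396,-0.04,0,0,0,36]])

```text
t: 7.48
tool_pos: [0.5895, -0.3412, 0.24]
orientation: [-2.718, -1.569, 0.001]
force: [1.2, 0.1, -0.3]
opening: 0.0678
gripper_force: 14.7
```

Emit:
carry_out(rows=[[0,0,0.03,0,0,0],[0,0,0.06,0,0,0],[0,0,0.09,0,0,0],[0,0,0.105,0,0,0],[0,0,0.105,0,0,0],[0,0,0.105,0,0,0]])

```text
t: 8.22
tool_pos: [0.5909, -0.3422, 0.1384]
orientation: [2.719, 1.57, 0.001]
force: [-0.3, 1.0, -0.4]
opening: 0.0676
gripper_force: 14.7
```

Emit:
carry_out(rows=[[0,0,0.005,0,0,0],[0,0,0.008,0,0,0],[0,0,0.008,0,0,0]])

```text
t: 8.6
tool_pos: [0.5899, -0.342, 0.1283]
orientation: [-2.721, -1.57, 0.0]
force: [-0.3, 0.0, -0.5]
opening: 0.0677
gripper_force: 14.7
```

Run:
```python
from h import *
s=log(); print(s['tool_pos'],s['opening'],s['force'])
```

```text
[ 0.5898613  -0.34195048  0.12833281] 0.06772034031848417 [-0.32968383  0.04136776 -0.48144297]
```

Emit:
carry_out(rows=[[0,0,0.002,0,0,0],[0,0,0.003,0,0,0]])

```text
t: 8.85
tool_pos: [0.5901, -0.3422, 0.1276]
orientation: [2.72, 1.57, 0.0]
force: [-7.3, 3.8, 14.7]
opening: 0.068
gripper_force: 15.6
```

Emit:
carry_out(rows=[[0,0,0,0,0,0],[0,0,0,0,0,0],[0,0,0,0,0,0],[0,0,0,0,0,0],[0,0,0,0,0,0]], jaw=0)

```text
t: 9.48
tool_pos: [0.59, -0.342, 0.1255]
orientation: [-2.721, -1.57, 0.0]
force: [0.3, 0.3, -0.1]
opening: 0.0928
gripper_force: 0.0
```

Emit:
carry_out(rows=[[0,0,-0.04,0,0,0],[0,0,-0.08,0,0,0],[0,0,-0.12,0,0,0],[0,0,-0.15,0,0,0],[0.04,0.008,-0.15,0,0,-5],[0.09,0.016,-0.15,0,0,-10],[0.14,0.024,-0.15,0,0,-15],[0.19,0.03,-0.15,0,0,-20],[0.24,0.03,-0.15,0,0,-25],[0.29,0.03,-0.15,0,0,-30]])

```text
t: 10.72
tool_pos: [0.7618, -0.1045, 0.2754]
orientation: [-2.219, -2.224, 0.0]
force: [0.4, -0.2, -0.1]
opening: 0.0931
gripper_force: 0.0
```

Run:
```python
from h import *
s=log(); print(s['t'],s['tool_pos'],s['opening'],s['force'])
im=robot.read_camera('top');cv2.imwrite('pics/t3.png',cv2.resize(im[100:300,60:500],None,fx=1.8,fy=1.8)[:,:,::-1])
for n in ('plate_a','cup_green'):
    for o in robot.outline_of('top',n):
        if o['conf']<.5: continue
        c,_=cv2.findContours(o['pixels'].astype('uint8'),0,2); c=max(c,key=cv2.contourArea)
        (x,y),r=cv2.minEnclosingCircle(c); z=.094 if n=='plate_a' else .17
        print(n,o['conf'],(round(x),round(y)),round(r,1),world('top',(x,y),z).round(4))
```

```text
10.725 [ 0.76180473 -0.10452732  0.27543961] 0.09313015772585508 [ 0.44371701 -0.18753618 -0.13620164]
plate_a 0.96 (201, 167) 31.8 [0.6056 0.2847 0.094 ]
plate_a 0.87 (249, 272) 30.3 [0.3408 0.1642 0.094 ]
plate_a 0.79 (99, 266) 30.5 [0.3577 0.5369 0.094 ]
plate_a 0.75 (314, 264) 26.0 [0.36   0.0024 0.094 ]
plate_a 0.69 (175, 272) 30.4 [0.3429 0.3491 0.094 ]
plate_a 0.58 (291, 175) 31.3 [0.5845 0.058  0.094 ]
cup_green 0.64 (456, 170) 18.1 [ 0.5873 -0.3277  0.17  ]
```

View pics/t3.png

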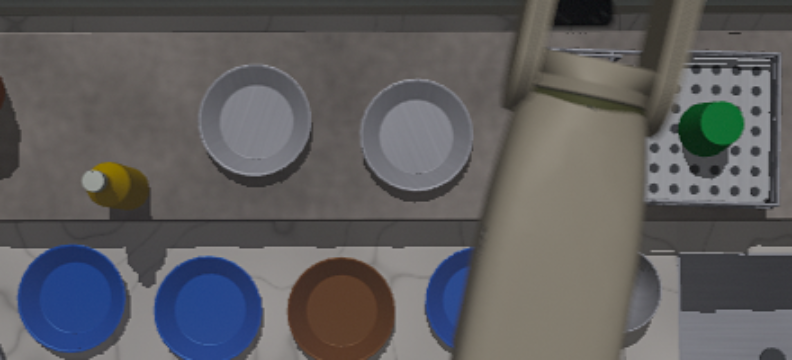

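The cup stands mouth-down on the tray at (710,127) in the crop, and both steel plates at (255,120) and (416,134) are empty. Next is the plate at about (0.585, 0.058).

Run:
```python
from h import *
print(rel([.572,.058,.24],down(96)),rel([.572,.058,.082],down(96)))
```

```text
(array([ 0.1615, -0.1893,  0.0349]), array([-0. , -0. , -5.8])) (array([ 0.1614, -0.1891,  0.1929]), array([-0. , -0. , -5.8]))
```

Emit:
carry_out(rows=[[0.03,-0.04,0.005,0,0,-1],[0.06,-0.08,0.01,0,0,-2],[0.09,-0.12,0.015,0,0,-3],[0.12,-0.16,0.02,0,0,-4],[0.1615,-0.189,0.035,0,0,-5.8],[0.1615,-0.189,0.07,0,0,-5.8],[0.1615,-0.189,0.11,0,0,-5.8],[0.1615,-0.189,0.15,0,0,-5.8],[0.1615,-0.189,0.17,0,0,-5.8],[0.1615,-0.189,0.18,0,0,-5.8],[0.1615,-0.189,0.18,0,0,-5.8]], jaw=255, force=20)

```text
t: 12.25
tool_pos: [0.5725, 0.0553, 0.0961]
orientation: [2.107, 2.33, 0.0]
force: [0.1, -0.0, -0.6]
opening: 0.0006
gripper_force: 0.0
```

Run:
```python
from h import *
s=log(); print(s['t'],s['tool_pos'],s['opening'],s['force'],s['q'])
print(rel([.572,.058,.082],down(96)))
D=[json.loads(l) for l in open('log.jsonl')]
def fk(q,p):
    a1,d1,L2,a3,L3,L6,y0=p
    z=lambda a:Ro.from_euler('z',a); y=lambda a:Ro.from_euler('y',a)
    R1=z(q[0]);R2=R1*y(q[1]);R3=R2*y(q[2]);R6=R3*z(q[3])*y(q[4])*z(q[5]+y0)
    return R1.apply([a1,0,d1])+R2.apply([0,0,L2])+R3.apply([a3,0,L3])+R6.apply([0,0,L6]),R6
def res(p):
    r=[]
    for q,t,o in D:
        P,R=fk(q,p); r+=list((P-t)*10)+list((R.inv()*Ro.from_rotvec(o)).as_rotvec()*3)+list((np.array(p[:6])-[0,.35,.36,0,.37,.25])*.003)
    return r
for y0 in (np.pi/2,-np.pi/2):
    f=least_squares(res,[0,.35,.36,0,.37,.25,y0]); print(f.cost,f.x.round(4)); print(np.round([np.r_[(fk(q,f.x)[0]-t)*1000] for q,t,o in D],1).tolist())
```

```text
12.25 [0.57249378 0.05526925 0.09609571] 0.0005538528617428587 [ 0.13902951 -0.04979471 -0.5775312 ] [ 7.16581169e-03  1.54293534e-01  1.69092729e+00 -9.50001550e-05
  1.29596981e+00 -9.30858267e-02]
(array([ 0.0028, -0.0002,  0.0141]), array([ 0. ,  0. , -0.3]))
0.78597436018388 [-0.002   0.7443  0.3723  0.059   0.5539  0.8093  1.5708]
[[-49.0, -14.8, 0.2], [-0.4, -51.0, 0.2], [2.9, -51.1, 0.2], [-28.9, -42.2, -0.2], [-10.4, -50.1, -0.3], [0.3, -51.2, -0.1]]
0.7859743601838763 [-2.0000e-03  7.4430e-01  3.7230e-01  5.9000e-02  5.5390e-01  8.0930e-01
 -4.7124e+00]
[[-49.0, -14.8, 0.2], [-0.4, -51.0, 0.2], [2.9, -51.1, 0.2], [-28.9, -42.2, -0.2], [-10.4, -50.1, -0.3], [0.3, -51.2, -0.1]]
```

Emit:
carry_out(rows=[[0.003,0,0.007,0,0,0],[0.003,0,0.013,0,0,0],[0.003,0,0.013,0,0,0],[0.0045,-0.012,0.013,0,0,0],[0.0055,-0.024,0.013,0,0,0],[0.0065,-0.034,0.013,0,0,0],[0.0075,-0.044,0.013,0,0,0],[0.0085,-0.054,0.013,0,0,0],[0.0095,-0.064,0.013,0,0,0],[0.0105,-0.074,0.013,0,0,0],[0.0115,-0.084,0.013,0,0,0],[0.0115,-0.084,0.013,0,0,0]])

```text
t: 13.75
tool_pos: [0.4868, 0.0586, 0.0829]
orientation: [-2.106, -2.331, 0.0]
force: [0.1, -0.3, 2.1]
opening: 0.0008
gripper_force: 1.0
```

```bash
cat >> h.py <<'E'
def steel():
    im=robot.read_camera('top'); o=[]
    for d in robot.outline_of('top','plate_a'):
        p=d['pixels']; hsv=cv2.cvtColor(im,cv2.COLOR_RGB2HSV)[p]
        if d['conf']>.4 and np.median(hsv[:,1])<60:
            c,_=cv2.findContours(p.astype('uint8'),0,2); c=max(c,key=cv2.contourArea); (x,y),r=cv2.minEnclosingCircle(c)
            o.append((round(d['conf'],2),round(r,1),world('top',(x,y),.094).round(4).tolist()))
    return o,im
E
python3 - <<'E'
from h import *
s=log(); print(s['t'],s['tool_pos'],s['opening'],s['force']); o,im=steel(); print(o)
cv2.imwrite('pics/t4.png',cv2.resize(im[110:270,170:370],None,fx=3.5,fy=3.5)[:,:,::-1])
E
```

```text
13.75 [0.48677021 0.05864061 0.08285018] 0.0008246725235386236 [ 0.08951336 -0.34298125  2.14082193]
[(0.71, 25.6, [0.5816, 0.0603, 0.094]), (0.64, 31.4, [0.6065, 0.2849, 0.094])]
```

View pics/t4.png

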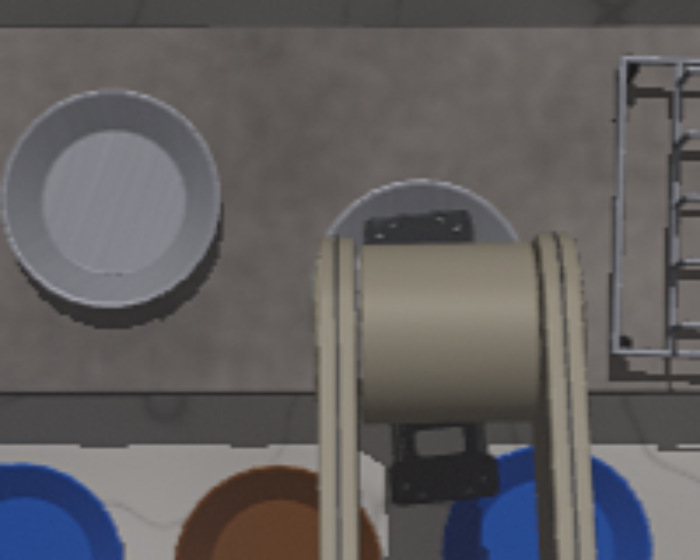

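The plate's rear rim is at crop (420,180), so it has come about 41 mm and its centre is near x=0.544. I need about 42 mm more.

Emit:
carry_out(rows=[[0.001,-0.01,0,0,0,0],[0.002,-0.02,0,0,0,0],[0.003,-0.03,0,0,0,0],[0.004,-0.036,0,0,0,0],[0.004,-0.038,0,0,0,0],[0.004,-0.038,0,0,0,0]])

```text
t: 14.6
tool_pos: [0.4489, 0.0588, 0.0826]
orientation: [-2.106, -2.33, 0.001]
force: [0.7, 0.2, 3.6]
opening: 0.0004
gripper_force: 1.4
```

Emit:
carry_out(rows=[[0,0.008,0,0,0,0],[0,0.008,-0.04,0,0,0],[0,0.008,-0.09,0,0,0],[0,0.008,-0.14,0,0,0],[-0.06,0.008,-0.16,0,0,8],[-0.11,0.008,-0.16,0,0,15],[-0.16,0.008,-0.16,0,0,15],[-0.2,0.008,-0.16,0,0,15],[-0.25,0.008,-0.16,0,0,15],[-0.25,0.008,-0.16,0,0,15]], jaw=0)

```text
t: 15.85
tool_pos: [0.4819, -0.192, 0.2414]
orientation: [-2.395, -2.03, 0.003]
force: [0.1, 1.9, 0.5]
opening: 0.0923
gripper_force: 0.0
```

Run:
```python
from h import *
s=log(); print(s['t'],s['tool_pos'],s['opening'],s['q']); o,im=steel(); print(o)
print([ (d['conf'],np.round(d['pixel'])) for d in robot.outline_of('top','plate_a')])
cv2.imwrite('pics/t5.png',cv2.resize(im[110:270,170:370],None,fx=3.5,fy=3.5)[:,:,::-1])
```

```text
15.85 [ 0.48190864 -0.19198998  0.24135724] 0.09234922654298587 [-4.77450295e-01 -9.66781089e-02  1.67662896e+00 -7.28193013e-04
  1.56414690e+00 -3.12616022e-01]
[(0.92, 31.9, [0.5031, 0.0624, 0.094]), (0.58, 31.7, [0.6062, 0.2851, 0.094])]
[(0.92, array([288., 208.])), (0.92, array([ 98., 269.])), (0.66, array([327., 268.])), (0.58, array([200., 166.])), (0.58, array([174., 268.])), (0.56, array([251., 270.]))]
```

Emit:
carry_out(rows=[[0,0,-0.05,0,8,0],[0,0,-0.1,0,16,0],[0,0,-0.12,0,24,0],[0,0,-0.12,0,32,0],[0,0,-0.12,0,32,0],[0,0,-0.12,0,32,0]])

```text
t: 16.75
tool_pos: [0.4825, -0.1883, 0.3625]
orientation: [-2.07, -1.763, -0.591]
force: [0.3, -0.9, 0.0]
opening: 0.0928
gripper_force: 0.0
```

```bash
python3 -c "
from h import *
s=log();print(s['q'],s['tool_pos'])"
```

```text
[-0.79339266  0.09250849  1.37225669  0.48321625  1.98379192 -0.50567458] [ 0.48252181 -0.18829898  0.36248365]
```

Emit:
carry_out(rows=[[0,0,0,8,0,0],[0,0,0,16,0,0],[0,0,0,24,0,0],[0,0,0,32,0,0],[0,0,0,32,0,0],[0,0,0,32,0,0]])

```text
t: 17.5
tool_pos: [0.4828, -0.1885, 0.3635]
orientation: [-1.679, -1.685, -0.078]
force: [-0.0, -0.1, 0.5]
opening: 0.093
gripper_force: 0.0
```

```bash
cat > fit.py <<'E'
from h import *
def fk(q,p):
    a1,d1,L2,a3,L3,L6,y0,b1,b5=p[:9]
    z=lambda a:Ro.from_euler('z',a); y=lambda a:Ro.from_euler('y',a)
    R1=z(q[0]);R2=R1*y(q[1]);R3=R2*y(q[2]);R5=R3*z(q[3])*y(q[4]);R6=R5*z(q[5]+y0)
    return R1.apply([a1,b1,d1])+R2.apply([0,0,L2])+R3.apply([a3,0,L3])+R5.apply([0,b5,0])+R6.apply([0,0,L6]),R6
if __name__=='__main__':
    s=log();print(s['q'],s['tool_pos'])
    D=[json.loads(l) for l in open('log.jsonl')]
    def res(p):
        r=[]
        for q,t,o in D:
            P,R=fk(q,p); r+=list((P-t)*10)+list((R.inv()*Ro.from_rotvec(o)).as_rotvec()*3)
        return r+list((np.array(p[:6])-[0,.35,.36,0,.37,.25])*.01)
    f=least_squares(res,[0,.35,.36,0,.37,.25,np.pi/2,0,.05]); print(f.cost,f.x.round(4)); print(np.round([np.r_[(fk(q,f.x)[0]-t)*1000,np.degrees((fk(q,f.x)[1].inv()*Ro.from_rotvec(o)).magnitude())] for q,t,o in D],1).tolist())
    np.save('kin.npy',f.x)
E
python3 fit.py
```

```text
[-0.6035807   0.57239373  0.87379171  0.275818    2.42317226 -0.46835322] [ 0.48276855 -0.18845632  0.36351136]
2.7387811496682794e-06 [0.     0.3181 0.3691 0.0616 0.5534 0.3775 1.5708 0.0512 0.    ]
[[0.0, 0.0, -0.0, 0.0], [-0.0, 0.0, -0.0, 0.0], [-0.0, 0.0, -0.0, 0.0], [-0.0, 0.0, 0.0, 0.0], [-0.0, 0.0, -0.0, 0.0], [0.0, 0.0, 0.0, 0.0], [0.0, 0.0, 0.0, 0.0], [0.0, 0.0, -0.0, 0.0], [-0.0, -0.0, 0.0, 0.0], [-0.0, -0.0, -0.0, 0.0]]
```

```bash
cat > plan.py <<'E'
from h import *
from fit import fk
K=np.load('kin.npy'); a1,d1,L2,a3,L3,L6,y0,b1,b5=K
LO=np.array([-2.96,-.89,.02,-1.34,0,-2.66]);HI=np.array([2.96,2.26,2.5,4.48,2.73,2.66])
def ik(P,R):
    """exact joints of TCP pose; None if out of reach; margin to the ranges (neg: outside)"""
    M=R.as_matrix(); w=np.array(P)-L6*M[:,2]; rho=np.hypot(w[0],w[1])
    if rho<b1: return None,-9
    q1=np.arctan2(w[1],w[0])-np.arcsin(b1/rho); r=np.sqrt(rho**2-b1**2)-a1; h=w[2]-d1
    l3=np.hypot(a3,L3); g=np.arctan2(a3,L3); c=(r*r+h*h-L2**2-l3**2)/(2*L2*l3)
    if abs(c)>1: return None,-9
    e=np.arccos(c); q3=e-g; q2=np.arctan2(r,h)-np.arctan2(l3*np.sin(e),L2+l3*np.cos(e))
    R3=Ro.from_euler('z',q1)*Ro.from_euler('y',q2+q3); W=(R3.inv()*R).as_matrix()
    q5=np.arccos(np.clip(W[2,2],-1,1)); q4=np.arctan2(W[1,2],W[0,2]); q6=np.arctan2(W[2,1],-W[2,0])-y0
    q=np.array([q1,q2,q3,q4,q5,q6])
    for i in (3,5):
        mid=(LO[i]+HI[i])/2; q[i]=mid+(q[i]-mid+np.pi)%(2*np.pi)-np.pi
    return q,min((q-LO).min(),(HI-q).min())
def unit(v): return np.array(v)/np.linalg.norm(v)
S=.022
def grasp(psi,al,h,s=S):
    """TCP in plate frame: pinch at azimuth psi (deg, 180 = front), finger direction turned al about wall normal, h half turn"""
    e=np.array([np.cos(np.radians(psi)),np.sin(np.radians(psi)),0]); k=np.array([0,0,1.])
    t=-(e+k)/2**.5; n=(k-e)/2**.5; tan=np.cross(n,t)
    a=np.radians(al); z=np.cos(a)*t+np.sin(a)*tan; y=n*(1-2*h); x=np.cross(y,z)
    mid=e*.0758+k*.024+t*.010   # pad contact middle at 10 mm below the rim
    return mid+z*(s-.010),Ro.from_matrix(np.c_[x,y,z])
YAW=np.radians(-1.6); RACK=np.array([.5965,-.1648,.10])
def stand(gx,f,roll,lean=4,off=0,up=0):
    """plate origin pose standing with rim at gap x gx+off (stand axes), facing f (+1: +x)"""
    l=np.radians(lean); n=np.array([f*np.cos(l),0,np.sin(l)]); u=np.array([-f*np.sin(l),0,np.cos(l)])
    Rs=Ro.from_euler('z',YAW); y=np.cross(n,u)
    R=Rs*Ro.from_matrix(np.c_[u,y,n])*Ro.from_euler('z',roll,degrees=True)
    rim=RACK+Rs.apply([gx+off,0,0])+[0,0,.0697+up]-Rs.apply([0,0,0])
    rim=rim+Rs.apply([-f*np.sin(l)*.07,0,0])
    return rim-R.apply([0,0,.024]),R
def comp(T,G): return T[0]+T[1].apply(G[0]),T[1]*G[1]
E
python3 - <<'E'
from plan import *
q=json.loads(open('log.jsonl').readlines()[-1]); print(np.abs(ik(q[1],Ro.from_rotvec(q[2]))[0]-q[0]).max())
B=(np.array([.503,.062,.07]),Ro.identity()); out=[]
for psi in range(130,231,10):
  for al in range(-50,51,10):
    for h in (0,1):
      G=grasp(psi,al,h); g=comp(B,G); zt=g[1].apply([0,0,1]); ms=[ik(*g)[1],ik(g[0]-zt*.05,g[1])[1],ik(g[0]+[0,0,.12],g[1])[1]]
      if min(ms)<.05: continue
      for f in (-1,1):
        for roll in range(0,360,10):
          P=stand(-.022,f,roll); p=comp(P,G); zt=p[1].apply([0,0,1])
          if zt[2]>-.3 : continue
          ys=p[1].apply([0,1,0]); xs=p[1].apply([1,0,0]); low=min((p[0]-zt*.084+sy*.094*ys+sx*.0375*xs)[2] for sy in(-1,1) for sx in(-1,1))
          if low<.17 or p[0][2]<.17: continue
          m=min(ms+[ik(*p)[1],ik(p[0]+[0,0,.12],p[1])[1],ik(p[0]-zt*.06,p[1])[1]])
          if m>.05: out.append((round(m,2),psi,al,h,f,roll,round(low,3),zt.round(2).tolist(),ik(*g)[0].round(1).tolist(),ik(*p)[0].round(1).tolist()))
out.sort(key=lambda o:-o[0]); print(len(out)); [print(*o) for o in out[:6]]
for f in(-1,1):
    o=[o for o in out if o[4]==f]; print(f,len(o)); [print(*x) for x in sorted(o,key=lambda o:abs(o[2])+abs(o[1]-180))[:8]]
E
```

```text
1.0833587091307884e-06
1477
0.77 220 50 1 -1 60 0.218 [0.4, 0.3, -0.86] [-0.6, 0.5, 1.7, 0.7, 1.8, 1.3] [-0.8, 0.1, 1.7, 0.5, 1.3, -0.1]
0.74 230 40 1 -1 50 0.205 [0.5, 0.41, -0.76] [-0.6, 0.5, 1.7, 0.7, 1.8, 1.2] [-0.9, 0.1, 1.8, 0.7, 1.3, -0.3]
0.72 220 50 0 1 60 0.218 [-0.4, -0.3, -0.86] [-0.6, 0.5, 1.7, 0.7, 1.8, -1.9] [-0.1, 0.5, 1.2, -0.3, 1.8, 0.7]
0.72 220 50 1 -1 70 0.226 [0.4, 0.15, -0.9] [-0.6, 0.5, 1.7, 0.7, 1.8, 1.3] [-0.7, -0.0, 1.8, 0.4, 1.2, -0.1]
0.69 220 50 0 1 70 0.226 [-0.4, -0.15, -0.9] [-0.6, 0.5, 1.7, 0.7, 1.8, -1.9] [-0.1, 0.5, 1.2, -0.2, 1.8, 0.6]
0.69 230 50 0 1 50 0.218 [-0.4, -0.3, -0.86] [-0.6, 0.6, 1.5, 0.6, 1.9, -1.9] [-0.1, 0.5, 1.2, -0.3, 1.8, 0.7]
-1 823
0.21 160 -20 0 -1 170 0.182 [0.65, 0.61, -0.45] [0.7, -0.1, 2.3, -0.9, 1.2, 1.7] [-1.0, 0.2, 1.8, 1.1, 1.5, 2.0]
0.21 160 -20 0 -1 180 0.195 [0.64, 0.53, -0.55] [0.7, -0.1, 2.3, -0.9, 1.2, 1.7] [-0.9, 0.1, 1.9, 1.0, 1.4, 2.0]
0.21 160 -20 0 -1 190 0.206 [0.63, 0.43, -0.64] [0.7, -0.1, 2.3, -0.9, 1.2, 1.7] [-0.9, -0.1, 1.9, 0.9, 1.3, 2.0]
0.21 160 -20 0 -1 200 0.217 [0.63, 0.32, -0.71] [0.7, -0.1, 2.3
[... 733 characters left out ...]
2, -0.1]
0.21 160 -20 0 1 190 0.206 [-0.63, -0.43, -0.64] [0.7, -0.1, 2.3, -0.9, 1.2, 1.7] [-0.1, 0.7, 1.0, -0.6, 2.1, -0.2]
0.21 160 -20 0 1 200 0.217 [-0.63, -0.32, -0.71] [0.7, -0.1, 2.3, -0.9, 1.2, 1.7] [-0.1, 0.7, 0.9, -0.5, 2.1, -0.4]
0.21 160 -20 0 1 210 0.227 [-0.62, -0.2, -0.76] [0.7, -0.1, 2.3, -0.9, 1.2, 1.7] [-0.2, 0.7, 0.9, -0.4, 2.1, -0.5]
0.21 160 -20 0 1 220 0.23 [-0.61, -0.08, -0.79] [0.7, -0.1, 2.3, -0.9, 1.2, 1.7] [-0.3, 0.7, 0.9, -0.3, 2.2, -0.6]
0.21 160 -20 0 1 230 0.224 [-0.61, 0.05, -0.79] [0.7, -0.1, 2.3, -0.9, 1.2, 1.7] [-0.3, 0.8, 0.8, -0.2, 2.2, -0.7]
0.21 160 -20 0 1 240 0.216 [-0.61, 0.18, -0.77] [0.7, -0.1, 2.3, -0.9, 1.2, 1.7] [-0.4, 0.8, 0.7, -0.1, 2.2, -0.8]
```

```bash
cat >> plan.py <<'E'
def boxes(p,op=.03):
    """corner clouds of both fingers and body at TCP pose p: list of (name, pts)"""
    P,R=p; o=[]
    for nm,(ya,yb),(xa,xb),(za,zb) in (('f+',(op/2,op/2+.0175),(-.0075,.0075),(-.084,0)),('f-',(-op/2-.0175,-op/2),(-.0075,.0075),(-.084,0)),('body',(-.094,.094),(-.0375,.0375),(-.2,-.084))):
        g=np.stack(np.meshgrid(np.linspace(xa,xb,3),np.linspace(ya,yb,7),np.linspace(za,zb,9)),-1).reshape(-1,3); o.append((nm,P+R.apply(g)))
    return o
def clear_sill(p,op=.03,edge=.467):
    """least clearance of the hand from the sill block (x>edge,z<.07)"""
    a=np.vstack([b for _,b in boxes(p,op)]); return np.max(np.c_[edge-a[:,0],a[:,2]-.07],1).min()
E
cat > search.py <<'E'
from plan import *
import sys
def run(c,gx,F=(-1,)):
  B=(np.array(c),Ro.identity()); out=[]
  for psi in range(130,231,10):
   for al in range(-50,51,10):
    for h in (0,1):
      G=grasp(psi,al,h); g=comp(B,G); zt=g[1].apply([0,0,1]); ms=[ik(*g)[1],ik(g[0]-zt*.05,g[1])[1],ik(g[0]+[0,0,.12],g[1])[1]]
      if min(ms)<.08: continue
      cl=clear_sill(g); low0=min(b[:,2].min() for _,b in boxes(g))
      if cl<.006 or low0<.03: continue
      for f in F:
        for top in range(-60,61,10):
          roll=top-psi
          P=stand(gx,f,roll); p=comp(P,G); zt=p[1].apply([0,0,1])
          body=np.vstack([b for _,b in boxes(p)]); low=body[:,2].min(); ymin=body[body[:,2]<.30][:,1].min() if (body[:,2]<.3).any() else 0
          if low<.17: continue
          m=min(ms+[ik(*p)[1],ik(p[0]+[0,0,.12],p[1])[1],ik(p[0]-zt*.06,p[1])[1]])
          if m>.08: out.append((round(min(m,.4)-abs(al)/400-abs(top)/400+min(cl,.015)*5,2),round(m,2),psi,al,h,f,top,round(cl,3),round(low,3),round(ymin,2),zt.round(2).tolist(),ik(*g)[0].round(1).tolist(),ik(*p)[0].round(1).tolist()))
  out.sort(key=lambda o:-o[0]); return out
if __name__=='__main__':
    for gx in (.022,.066):
        o=run([.503,.062,.07],gx); print(gx,len(o)); [print(*x) for x in o[:12]]
E
python3 search.py
```

```text
0.022 514
0.43 0.44 140 -20 0 -1 0 0.015 0.206 -0.26 [0.63, 0.32, -0.71] [0.7, 0.2, 2.0, -0.8, 1.4, 1.9] [-0.7, -0.1, 1.9, 0.8, 1.1, 2.0]
0.43 0.53 140 -20 1 -1 0 0.015 0.206 -0.26 [0.63, 0.32, -0.71] [0.7, 0.2, 2.0, -0.8, 1.4, -1.3] [-0.7, -0.1, 1.9, 0.8, 1.1, -1.1]
0.4 0.54 140 -30 0 -1 0 0.017 0.206 -0.29 [0.58, 0.48, -0.65] [0.7, 0.3, 1.8, -0.8, 1.6, 1.9] [-0.8, 0.1, 1.8, 0.9, 1.3, 1.9]
0.4 0.56 140 -30 1 -1 0 0.017 0.206 -0.29 [0.58, 0.48, -0.65] [0.7, 0.3, 1.8, -0.8, 1.6, -1.3] [-0.8, 0.1, 1.8, 0.9, 1.3, -1.2]
0.4 0.45 140 -20 0 -1 -10 0.015 0.205 -0.28 [0.63, 0.43, -0.64] [0.7, 0.2, 2.0, -0.8, 1.4, 1.9] [-0.8, 0.0, 1.8, 0.9, 1.3, 2.0]
0.4 0.42 140 -20 0 -1 10 0.015 0.206 -0.23 [0.62, 0.2, -0.76] [0.7, 0.2, 2.0, -0.8, 1.4, 1.9] [-0.6, -0.2, 1.9, 0.7, 1.0, 2.1]
0.4 0.53 140 -20 1 -1 -10 0.015 0.205 -0.28 [0.63, 0.43, -0.64] [0.7, 0.2, 2.0, -0.8, 1.4, -1.3] [-0.8, 0.0, 1.8, 0.9, 1.3, -1.1]
0.4 0.53 140 -20 1 -1 10 0.015 0.206 -0.23 [0.62, 0.2, -0.76] [0.7, 0.2, 2.0, -0.8, 1.4, -1.3] [-0.6, -0.2, 1.9, 0.7, 1.0, -1.1]
0.4 0.36 140 -10 1 -1 0 0.014 0.207 -0.23 [0.65, 0.16, -0.74] [0
[... 1287 characters left out ...]
.7, 0.2, 2.0, -0.8, 1.4, -1.3] [-0.6, -0.1, 1.8, 0.7, 1.0, -1.0]
0.4 0.36 140 -10 1 -1 0 0.014 0.207 -0.23 [0.65, 0.16, -0.74] [0.7, -0.0, 2.1, -0.9, 1.2, -1.3] [-0.6, -0.1, 1.9, 0.7, 0.9, -0.9]
0.4 0.5 150 -30 0 -1 0 0.018 0.206 -0.29 [0.58, 0.48, -0.65] [0.7, 0.2, 2.0, -0.8, 1.4, 1.8] [-0.7, 0.2, 1.7, 0.9, 1.3, 2.0]
0.4 0.5 150 -30 1 -1 0 0.018 0.206 -0.29 [0.58, 0.48, -0.65] [0.7, 0.2, 2.0, -0.8, 1.4, -1.3] [-0.7, 0.2, 1.7, 0.9, 1.3, -1.2]
0.4 0.37 150 -20 0 -1 0 0.018 0.206 -0.26 [0.63, 0.32, -0.71] [0.7, 0.0, 2.1, -0.9, 1.3, 1.8] [-0.7, 0.0, 1.8, 0.8, 1.1, 2.1]
0.4 0.37 150 -20 1 -1 0 0.018 0.206 -0.26 [0.63, 0.32, -0.71] [0.7, 0.0, 2.1, -0.9, 1.3, -1.4] [-0.7, 0.0, 1.8, 0.8, 1.1, -1.1]
```

```bash
cat >> plan.py <<'E'
from scipy.spatial.transform import Slerp
def rows(start,wps,n):
    """rows from commanded pose start through waypoints (pose list), n rows each; prints rounded rows and checks joints"""
    P0,R0=start; cur=start; o=[]; qs=[ik(*start)[0]]; mm=[]; lows=[]
    for w,k in zip(wps,n):
        sl=Slerp([0,1],Ro.concatenate([cur[1],w[1]]))
        for i in range(1,k+1):
            t=i/k; P=cur[0]+(w[0]-cur[0])*t; R=sl(t); q,m=ik(P,R); qs.append(q); mm.append(m)
            tv=np.degrees((R0.inv()*R).as_rotvec()); o.append(np.r_[R0.inv().apply(P-P0).round(3),tv.round(1)].tolist())
            lows.append(min(b[:,2].min() for _,b in boxes((P,R))))
        cur=w
    print(json.dumps(o)); print('margin',np.round(min(mm),2),'dq/row',np.abs(np.diff(qs,axis=0)).max(0).round(2),'hand low',np.round(lows,3))
def now():
    s=log(); return np.array(s['tool_pos']),Ro.from_rotvec(s['orientation'])
E
python3 - <<'E'
from plan import *
B=(np.array([.503,.062,.07]),Ro.identity()); G=grasp(150,-30,1); g=comp(B,G); zt=g[1].apply([0,0,1])
print(g[0],zt,clear_sill(g),clear_sill((g[0]-zt*.03,g[1])))
pre=(g[0]-zt*.05,g[1]); hi=(g[0]-zt*.10+[0,0,.06],g[1])
rows(now(),[hi],[12]); rows(hi,[pre],[4])
for nm,b in boxes(g): print(nm,b.min(0).round(3),b.max(0).round(3))
E
```

```text
[0.44684296 0.08749408 0.07958046] [ 0.28033009 -0.73919892 -0.61237244] 0.01753541424813365 0.03220853743330698
[[0.017, 0.005, 0.028, 5.9, -7.2, -7.8], [0.033, 0.011, 0.055, 11.7, -14.4, -15.5], [0.05, 0.016, 0.083, 17.6, -21.6, -23.3], [0.066, 0.022, 0.11, 23.5, -28.8, -31.0], [0.083, 0.027, 0.138, 29.3, -36.0, -38.8], [0.099, 0.033, 0.165, 35.2, -43.2, -46.5], [0.116, 0.038, 0.193, 41.1, -50.4, -54.3], [0.132, 0.044, 0.22, 46.9, -57.6, -62.0], [0.149, 0.049, 0.248, 52.8, -64.8, -69.8], [0.166, 0.054, 0.275, 58.7, -72.0, -77.5], [0.182, 0.06, 0.303, 64.5, -79.2, -85.3], [0.199, 0.065, 0.33, 70.4, -86.4, -93.0]]
margin 0.33 dq/row [0.13 0.05 0.09 0.14 0.07 0.16] hand low [0.332 0.318 0.304 0.29  0.276 0.261 0.247 0.233 0.218 0.204 0.189 0.173]
[[-0.005, 0.011, 0.022, 0.0, 0.0, 0.0], [-0.011, 0.021, 0.043, 0.0, 0.0, 0.0], [-0.016, 0.032, 0.065, 0.0, 0.0, 0.0], [-0.021, 0.042, 0.087, 0.0, 0.0, 0.0]]
margin 0.54 dq/row [0.02 0.03 0.03 0.01 0.04 0.02] hand low [0.15  0.127 0.105 0.082]
f+ [0.398 0.088 0.054] [0.443 0.165 0.123]
f- [0.427 0.072 0.088] [0.472 0.149 0.157]
body [0.305 0.095 0.051] [0.509 0.29  0.282]
```

Emit:
carry_out(rows=[[0.015,0.005,0.025,5,-6,-6.5],[0.03,0.01,0.05,10,-12,-13],[0.045,0.015,0.075,15,-18.5,-20],[0.06,0.02,0.1,20,-24.5,-26.5],[0.075,0.025,0.125,25,-31,-33],[0.09,0.03,0.15,30,-37,-40],[0.105,0.035,0.175,35,-43,-46.5],[0.12,0.04,0.2,40,-49,-53],[0.135,0.045,0.225,45,-55.5,-59.5],[0.15,0.05,0.25,50,-61.5,-66],[0.165,0.055,0.275,55,-68,-73],[0.18,0.06,0.3,60,-74,-80]], jaw=170, force=50)

```text
t: 19.0
tool_pos: [0.4248, 0.1294, 0.2171]
orientation: [0.636, -2.647, 1.182]
force: [-0.2, 1.1, 0.5]
opening: 0.0311
gripper_force: 0.0
```

Run:
```python
from plan import *
print(steel()[0]); s=robot.read_state(); print(s['opening'],s['tool_pos'])
B=(np.array([.503,.062,.07]),Ro.identity()); G=grasp(150,-30,1); g=comp(B,G); zt=g[1].apply([0,0,1])
pre=(g[0]-zt*.05,g[1]); hi=(g[0]-zt*.10+[0,0,.06],g[1])
rows(now(),[hi,pre],[4,5])
im=robot.read_camera('side'); cv2.imwrite('pics/s3.png',cv2.resize(im[100:320,150:400],None,fx=3,fy=2.7)[:,:,::-1])
```

```text
[(0.96, 31.9, [0.6069, 0.2849, 0.094]), (0.63, 31.8, [0.5022, 0.0621, 0.094])]
0.03109867610346584 [0.42243333 0.13055439 0.21541257]
[[-0.003, 0.007, -0.003, 2.6, -2.9, -3.2], [-0.006, 0.015, -0.007, 5.2, -5.8, -6.5], [-0.008, 0.022, -0.01, 7.8, -8.7, -9.7], [-0.011, 0.03, -0.013, 10.4, -11.6, -13.0], [-0.017, 0.036, 0.004, 10.4, -11.6, -13.0], [-0.023, 0.043, 0.022, 10.4, -11.6, -13.0], [-0.03, 0.049, 0.04, 10.4, -11.6, -13.0], [-0.036, 0.055, 0.057, 10.4, -11.6, -13.0], [-0.042, 0.062, 0.075, 10.4, -11.6, -13.0]]
margin 0.54 dq/row [0.04 0.02 0.04 0.03 0.03 0.02] hand low [0.187 0.183 0.178 0.173 0.154 0.136 0.118 0.1   0.082]
```

Emit:
carry_out(rows=[[-0.003,0.007,-0.003,2.6,-2.9,-3.2],[-0.006,0.015,-0.007,5.2,-5.8,-6.5],[-0.008,0.022,-0.01,7.8,-8.7,-9.7],[-0.011,0.03,-0.013,10.4,-11.6,-13],[-0.023,0.043,0.022,10.4,-11.6,-13],[-0.03,0.049,0.04,10.4,-11.6,-13],[-0.036,0.055,0.057,10.4,-11.6,-13],[-0.042,0.062,0.075,10.4,-11.6,-13],[-0.042,0.062,0.075,10.4,-11.6,-13],[-0.042,0.062,0.075,10.4,-11.6,-13]])

```text
t: 20.4
tool_pos: [0.435, 0.1224, 0.1104]
orientation: [1.103, -2.546, 1.362]
force: [0.0, 0.2, 0.9]
opening: 0.0311
gripper_force: 0.0
```

Run:
```python
from plan import *
im=robot.read_camera('side'); cv2.imwrite('pics/s4.png',cv2.resize(im[100:320,150:400],None,fx=3,fy=2.7)[:,:,::-1])
B=(np.array([.5025,.062,.07]),Ro.identity()); G=grasp(150,-30,1); g=comp(B,G)
p=now(); print(p[0],robot.read_state()['force']); rows(p,[g],[6])
# rim/bottom checks for the plate in side view
print(proj('side',(.5025,.062,.094)))
```

```text
[0.43512385 0.12269437 0.1106143 ] [-0.38664394  0.15256002  0.50482734]
[[0.0, 0.0, 0.008, 0.0, -0.1, -0.0], [0.0, 0.001, 0.016, 0.0, -0.2, -0.1], [0.0, 0.001, 0.024, 0.1, -0.2, -0.1], [0.0, 0.002, 0.032, 0.1, -0.3, -0.2], [0.0, 0.002, 0.04, 0.1, -0.4, -0.2], [0.001, 0.003, 0.048, 0.1, -0.5, -0.2]]
margin 0.5 dq/row [0.01 0.   0.01 0.01 0.02 0.  ] hand low [0.077 0.072 0.067 0.062 0.056 0.051]
[280.76184145 195.92842136]
```

View pics/s4.png

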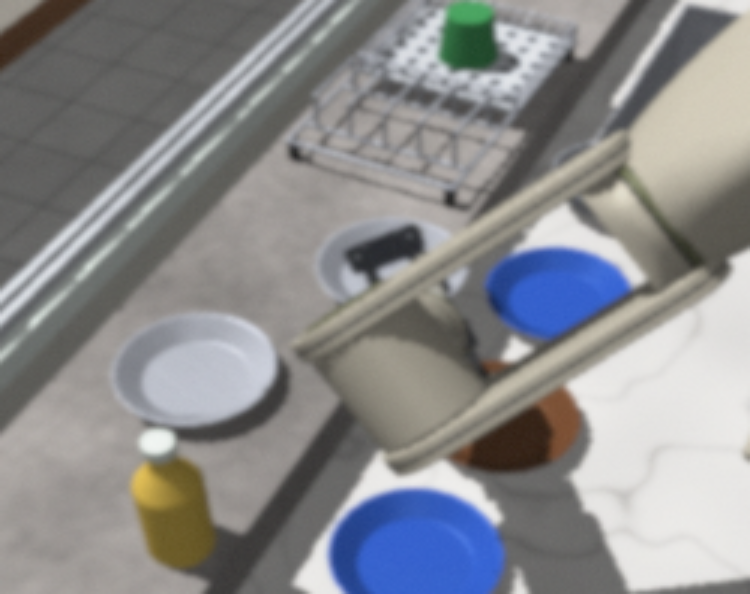

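The hand is poised at the front-left rim of the plate (crop 390,265), with soap (175,500), the other plate (195,370) and the cup on the tray (468,35) all untouched.

Emit:
carry_out(rows=[[0,0,0.008,0,0,0],[0,0.001,0.016,0,0,0],[0,0.001,0.024,0,0,0],[0,0.002,0.032,0,0,0],[0,0.002,0.04,0,0,0],[0.001,0.003,0.047,0,0,0],[0.001,0.003,0.047,0,0,0],[0.001,0.003,0.047,0,0,0]])

```text
t: 21.45
tool_pos: [0.445, 0.0878, 0.0797]
orientation: [1.103, -2.545, 1.361]
force: [-0.8, 0.2, 0.2]
opening: 0.0308
gripper_force: 0.0
```

Emit:
carry_out(rows=[[0,0,0,0,0,0],[0,0,0,0,0,0],[0,0,0,0,0,0],[0,0,0,0,0,0],[0,0,0,0,0,0],[0,0,0,0,0,0]], jaw=255, force=50)

```text
t: 22.2
tool_pos: [0.4453, 0.0877, 0.0802]
orientation: [1.102, -2.546, 1.363]
force: [1.3, -2.0, 5.7]
opening: 0.0044
gripper_force: 49.5
```

Run:
```python
from plan import *
p=now(); rows(p,[(p[0]+[0,0,.03],p[1]),(p[0]+[-.01,0,.18],p[1])],[3,6])
```

```text
[[0.004, -0.007, -0.006, 0.0, 0.0, 0.0], [0.007, -0.014, -0.012, 0.0, 0.0, 0.0], [0.011, -0.021, -0.018, 0.0, 0.0, 0.0], [0.021, -0.038, -0.034, 0.0, 0.0, 0.0], [0.031, -0.055, -0.05, 0.0, 0.0, 0.0], [0.041, -0.071, -0.065, 0.0, 0.0, 0.0], [0.051, -0.088, -0.081, 0.0, 0.0, 0.0], [0.061, -0.105, -0.097, 0.0, 0.0, 0.0], [0.072, -0.121, -0.113, 0.0, 0.0, 0.0]]
margin 0.5 dq/row [0.   0.05 0.02 0.   0.04 0.04] hand low [0.062 0.072 0.082 0.107 0.132 0.157 0.182 0.207 0.232]
```

Emit:
carry_out(rows=[[0.004,-0.007,-0.006,0,0,0],[0.007,-0.014,-0.012,0,0,0],[0.011,-0.021,-0.018,0,0,0],[0.016,-0.03,-0.026,0,0,0],[0.021,-0.038,-0.034,0,0,0],[0.031,-0.055,-0.05,0,0,0],[0.041,-0.071,-0.065,0,0,0],[0.051,-0.088,-0.081,0,0,0],[0.061,-0.105,-0.097,0,0,0],[0.072,-0.121,-0.113,0,0,0],[0.072,-0.121,-0.113,0,0,0],[0.072,-0.121,-0.113,0,0,0]])

```text
t: 23.7
tool_pos: [0.4342, 0.0878, 0.259]
orientation: [1.104, -2.545, 1.361]
force: [-0.4, -0.2, -3.9]
opening: 0.0041
gripper_force: 50.3
```

Run:
```python
from plan import *
p=now(); s=robot.read_state(); print(p[0],s['force'],s['wrist_torque'],s['opening'])
im=robot.read_camera('side'); cv2.imwrite('pics/s5.png',cv2.resize(im[60:280,150:400],None,fx=3,fy=2.7)[:,:,::-1])
G=grasp(150,-30,1)
pre=comp(stand(.066,-1,0-150,lean=4,off=-.008,up=.11),G)
print(pre[0],pre[1].apply([0,0,1]),np.degrees((p[1].inv()*pre[1]).magnitude()))
rows(p,[pre],[18])
```

```text
[0.43423435 0.08780474 0.25904114] [-0.43738436 -0.1574732  -3.85089324] [0.87439371 0.35567605 0.01140876] 0.004145216280481262
[ 0.67818478 -0.16107932  0.33992509] [ 0.58190309  0.48394099 -0.65359767] 159.0855608784515
[[-0.001, -0.016, 0.011, -5.7, 0.3, 6.8], [-0.001, -0.033, 0.022, -11.4, 0.6, 13.5], [-0.002, -0.049, 0.034, -17.1, 0.9, 20.3], [-0.003, -0.066, 0.045, -22.7, 1.2, 27.0], [-0.003, -0.082, 0.056, -28.4, 1.5, 33.8], [-0.004, -0.098, 0.067, -34.1, 1.8, 40.6], [-0.005, -0.115, 0.079, -39.8, 2.1, 47.3], [-0.005, -0.131, 0.09, -45.5, 2.4, 54.1], [-0.006, -0.148, 0.101, -51.2, 2.7, 60.8], [-0.007, -0.164, 0.112, -56.9, 2.9, 67.6], [-0.007, -0.18, 0.123, -62.5, 3.2, 74.4], [-0.008, -0.197, 0.135, -68.2, 3.5, 81.1], [-0.009, -0.213, 0.146, -73.9, 3.8, 87.9], [-0.009, -0.23, 0.157, -79.6, 4.1, 94.6], [-0.01, -0.246, 0.168, -85.3, 4.4, 101.4], [-0.011, -0.262, 0.179, -91.0, 4.7, 108.2], [-0.011, -0.279, 0.191, -96.7, 5.0, 114.9], [-0.012, -0.295, 0.202, -102.3, 5.3, 121.7]]
margin 0.57 dq/row [0.1  0.02 0.04 0.1  0.04 0.05] hand low [0.239 0.246 0.253 0.26  0.267 0.275 0.282 0.29  0.298 0.301 0.302 0.304
 0.305 0.307 0.308 0.31  0.313 0.316]
```

View pics/s5.png

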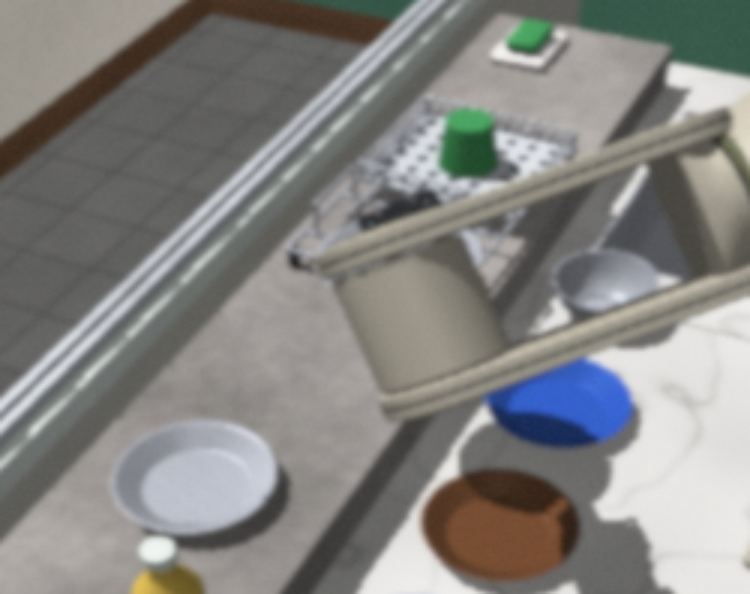

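The plate is lifted off the sill: its shadow lies on the counter around (540,440), and the force is -3.9 N. It is mostly hidden behind the wrist.

Emit:
carry_out(rows=[[-0.001,-0.015,0.01,-5,0.3,6],[-0.001,-0.033,0.022,-11.4,0.6,13.5],[-0.002,-0.049,0.034,-17.1,0.9,20.3],[-0.003,-0.066,0.045,-22.7,1.2,27],[-0.003,-0.082,0.056,-28.4,1.5,33.8],[-0.004,-0.098,0.067,-34.1,1.8,40.6],[-0.005,-0.115,0.079,-39.8,2.1,47.3],[-0.005,-0.131,0.09,-45.5,2.4,54.1],[-0.006,-0.148,0.101,-51.2,2.7,60.8],[-0.007,-0.164,0.112,-56.9,2.9,67.6],[-0.007,-0.164,0.112,-56.9,2.9,67.6],[-0.007,-0.164,0.112,-56.9,2.9,67.6]])

```text
t: 25.25
tool_pos: [0.5695, -0.0501, 0.3032]
orientation: [0.628, 3.004, 0.096]
force: [-0.0, 0.5, -3.2]
opening: 0.0041
gripper_force: 49.7
```

Run:
```python
from plan import *
p=now(); s=robot.read_state(); print(p[0],s['force'],s['opening'])
G=grasp(150,-30,1)
pre=comp(stand(.066,-1,0-150,lean=4,off=-.008,up=.11),G)
rows(p,[pre],[9])
```

```text
[ 0.56946018 -0.05009385  0.30323323] [-0.02532993  0.5170275  -3.24821712] 0.0040677965343748285
[[-0.016, -0.006, -0.004, -5.1, 0.3, 6.0], [-0.032, -0.012, -0.007, -10.1, 0.5, 12.0], [-0.049, -0.018, -0.011, -15.2, 0.8, 18.0], [-0.065, -0.025, -0.015, -20.3, 1.0, 24.0], [-0.081, -0.031, -0.018, -25.3, 1.3, 30.0], [-0.097, -0.037, -0.022, -30.4, 1.5, 36.1], [-0.114, -0.043, -0.025, -35.4, 1.8, 42.1], [-0.13, -0.049, -0.029, -40.5, 2.0, 48.1], [-0.146, -0.055, -0.033, -45.6, 2.3, 54.1]]
margin 0.86 dq/row [0.08 0.02 0.03 0.09 0.04 0.05] hand low [0.302 0.303 0.304 0.305 0.307 0.309 0.311 0.313 0.316]
```

Emit:
carry_out(rows=[[-0.016,-0.006,-0.004,-5.1,0.3,6],[-0.032,-0.012,-0.007,-10.1,0.5,12],[-0.049,-0.018,-0.011,-15.2,0.8,18],[-0.065,-0.025,-0.015,-20.3,1,24],[-0.081,-0.031,-0.018,-25.3,1.3,30],[-0.097,-0.037,-0.022,-30.4,1.5,36.1],[-0.114,-0.043,-0.025,-35.4,1.8,42.1],[-0.13,-0.049,-0.029,-40.5,2,48.1],[-0.146,-0.055,-0.033,-45.6,2.3,54.1],[-0.146,-0.055,-0.033,-45.6,2.3,54.1],[-0.146,-0.055,-0.033,-45.6,2.3,54.1]])

```text
t: 26.62
tool_pos: [0.6786, -0.1591, 0.3416]
orientation: [1.753, 2.092, 1.231]
force: [-0.7, -0.4, -2.9]
opening: 0.0041
gripper_force: 49.4
```

Run:
```python
from plan import *
p=now(); s=robot.read_state(); print(p[0],s['force'],s['opening'])
a=robot.read_camera('side')[40:240,180:380]; b=robot.read_camera('top')[90:290,320:520]
cv2.imwrite('pics/c6.png',cv2.resize(np.hstack([a,b]),None,fx=2,fy=2.6,interpolation=cv2.INTER_CUBIC)[:,:,::-1])
# expected plate outline points
T=stand(.066,-1,-150,lean=4,off=-.008,up=.11)
for nm,v in (('rim',(.08,.024)),('bot',(.056,0))):
    ps=[T[0]+T[1].apply([v[0]*np.cos(t),v[0]*np.sin(t),v[1]]) for t in np.radians(range(0,360,45))]
    for c,(ox,oy) in (('side',(180,40)),('top',(120,90))): print(nm,c,[(int((proj(c,x)[0]-ox)*2),int((proj(c,x)[1]-oy)*2.6)) for x in ps])
```

```text
[ 0.67863199 -0.1591304   0.3416462 ] [-0.67400306 -0.4090424  -2.91998463] 0.004123290824882861
rim side [(188, 178), (196, 131), (191, 91), (174, 81), (156, 110), (148, 162), (155, 202), (171, 207)]
rim top [(576, 126), (621, 112), (631, 91), (594, 76), (532, 77), (487, 93), (485, 114), (521, 126)]
bot side [(171, 165), (176, 132), (172, 104), (161, 97), (148, 118), (143, 153), (147, 181), (159, 185)]
bot top [(570, 92), (601, 82), (607, 66), (582, 55), (539, 56), (508, 68), (505, 83), (531, 93)]
```

View pics/c6.png

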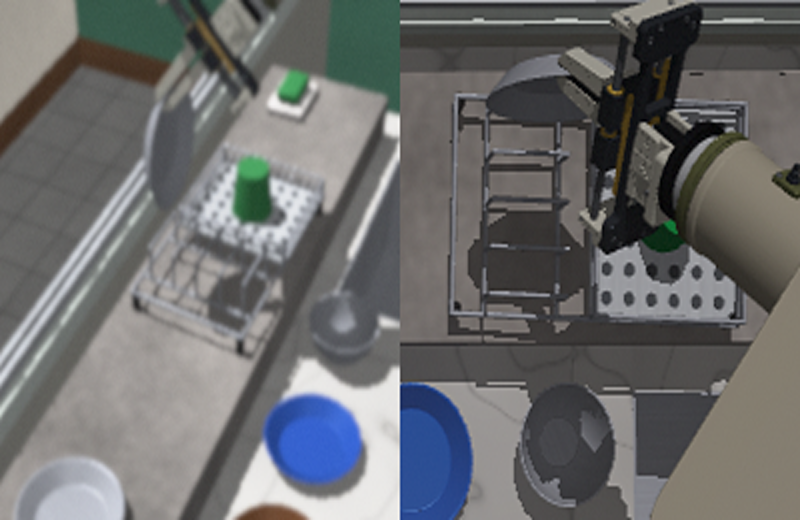

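The left half (side view) shows the plate upright at (170,150), hollow towards the robot. The right half (top view) shows it at (530,85) above the farthest gap, within about 2 px of my predicted outline.

Run:
```python
from plan import *
p=now(); G=grasp(150,-30,1)
t=[comp(stand(.066,-1,-150,lean=4,off=-.011,up=u),G) for u in (.11,.006)]
rows(p,t,[2,7])
```

```text
[[-0.001, -0.002, -0.001, 0.0, -0.0, 0.1], [-0.001, -0.005, -0.001, 0.1, -0.1, 0.2], [-0.007, -0.014, 0.008, 0.1, -0.1, 0.2], [-0.012, -0.024, 0.018, 0.1, -0.1, 0.2], [-0.018, -0.034, 0.028, 0.1, -0.1, 0.2], [-0.024, -0.044, 0.037, 0.1, -0.1, 0.2], [-0.029, -0.054, 0.047, 0.1, -0.1, 0.2], [-0.035, -0.063, 0.057, 0.1, -0.1, 0.2], [-0.04, -0.073, 0.066, 0.1, -0.1, 0.2]]
margin 0.8 dq/row [0.   0.01 0.02 0.01 0.02 0.02] hand low [0.317 0.316 0.301 0.286 0.271 0.256 0.241 0.227 0.212]
```

Emit:
carry_out(rows=[[-0.001,-0.002,-0.001,0,0,0],[-0.001,-0.005,-0.001,0,0,0],[-0.007,-0.014,0.008,0,0,0],[-0.012,-0.024,0.018,0,0,0],[-0.018,-0.034,0.028,0,0,0],[-0.024,-0.044,0.037,0,0,0],[-0.029,-0.054,0.047,0,0,0],[-0.035,-0.063,0.057,0,0,0],[-0.04,-0.073,0.066,0,0,0],[-0.04,-0.073,0.066,0,0,0],[-0.04,-0.073,0.066,0,0,0]])

```text
t: 28.1
tool_pos: [0.675, -0.1622, 0.2365]
orientation: [1.755, 2.086, 1.234]
force: [0.4, -0.7, -2.8]
opening: 0.0043
gripper_force: 49.4
```

Run:
```python
from plan import *
p=now(); G=grasp(150,-30,1); print(p[0],robot.read_state()['force'])
t=[comp(stand(.066,-1,-150,lean=4,off=-.011,up=u),G) for u in (.003,-.006)]
rows(p,t,[2,3])
```

```text
[ 0.67499944 -0.16218222  0.23654667] [ 0.36680186 -0.65541236 -2.79465173]
[[-0.0, -0.001, 0.002, 0.1, -0.0, 0.0], [-0.0, -0.002, 0.003, 0.2, -0.0, 0.0], [-0.002, -0.004, 0.005, 0.2, -0.0, 0.0], [-0.003, -0.006, 0.007, 0.2, -0.0, 0.0], [-0.004, -0.008, 0.009, 0.2, -0.0, 0.0]]
margin 0.79 dq/row [0. 0. 0. 0. 0. 0.] hand low [0.211 0.209 0.206 0.203 0.2  ]
```

Emit:
carry_out(rows=[[0,-0.001,0.002,0,0,0],[0,-0.002,0.003,0,0,0],[-0.001,-0.003,0.004,0,0,0],[-0.001,-0.003,0.004,0,0,0]])

```text
t: 28.6
tool_pos: [0.6752, -0.1609, 0.2311]
orientation: [1.756, 2.086, 1.234]
force: [0.8, 0.2, -2.3]
opening: 0.0041
gripper_force: 49.4
```

Emit:
carry_out(rows=[[-0.001,-0.002,0.001,0,0,0],[-0.001,-0.002,0.002,0,0,0],[-0.001,-0.002,0.002,0,0,0]])

```text
t: 28.98
tool_pos: [0.6759, -0.1607, 0.2298]
orientation: [1.753, 2.085, 1.235]
force: [0.8, 1.8, 5.9]
opening: 0.0046
gripper_force: 49.6
```

Emit:
carry_out(rows=[[0,0,0,0,0,0],[0,0,0,0,0,0],[0,0,0,0,0,0],[0,0,0,0,0,0]], jaw=185)

```text
t: 29.48
tool_pos: [0.675, -0.1608, 0.2278]
orientation: [1.756, 2.086, 1.234]
force: [-0.5, 0.0, 0.1]
opening: 0.0252
gripper_force: 0.0
```

Emit:
carry_out(rows=[[0,0,-0.01,0,0,0],[0,0,-0.02,0,0,0],[0,0,-0.04,0,0,0],[0,0,-0.07,0,0,0],[0,0,-0.11,0,0,0],[0,0,-0.15,0,0,0],[0,0,-0.15,0,0,0],[0,0,-0.15,0,0,0]])

```text
t: 30.48
tool_pos: [0.5872, -0.2338, 0.3257]
orientation: [1.757, 2.085, 1.233]
force: [0.1, 0.1, -0.1]
opening: 0.0252
gripper_force: 0.0
```

Run:
```python
from plan import *
p=now(); s=robot.read_state(); print(s['t'],p[0],s['force'],s['opening'])
print(steel()[0])
a=robot.read_camera('side')[60:220,200:360]; b=robot.read_camera('top')[110:270,330:490]
cv2.imwrite('pics/c7.png',cv2.resize(np.hstack([a,b]),None,fx=2.5,fy=3.2,interpolation=cv2.INTER_CUBIC)[:,:,::-1])
```

```text
30.475 [ 0.58722843 -0.23377818  0.32565445] [ 0.13730395  0.1171537  -0.11251818] 0.025152306056273735
[(0.77, 33.5, [0.6773, -0.1844, 0.094]), (0.57, 31.9, [0.607, 0.2849, 0.094]), (0.55, 63.6, [0.5947, -0.3278, 0.094])]
```

View pics/c7.png

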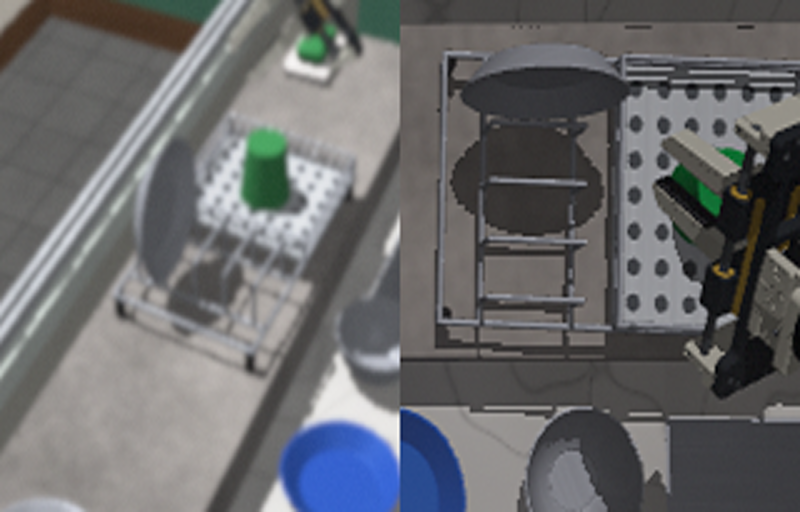

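The first plate stands in the farthest gap, at (165,210) in the left half and (545,80) in the right half, and the cup is still on the tray. The other plate is still at (0.607, 0.285). I will draw it diagonally to y≈0.12, so that the hand stays clear of the soap.

Run:
```python
from plan import *
from search import run
o=run([.5025,.12,.07],-.022); print(len(o)); [print(*x) for x in o if x[2:5] in [(150,-30,1),(140,-20,1),(150,-20,1)] and x[6]==0]
p=now()
up=(np.array([.56,-.12,.36]),p[1]); hi=(np.array([.60,.275,.25]),down(140)); 
print(np.degrees((p[1].inv()*hi[1]).magnitude()),ik(*hi)[0].round(2),ik([.4735,.074,.083],down(140)))
rows(p,[up,hi],[4,14])
```

```text
587
0.43 0.52 140 -20 1 -1 0 0.016 0.206 -0.26 [0.63, 0.32, -0.71] [0.8, 0.3, 1.9, -0.8, 1.5, -1.2] [-0.8, -0.2, 2.0, 0.8, 1.2, -1.1]
0.43 0.49 150 -20 1 -1 0 0.018 0.206 -0.26 [0.63, 0.32, -0.71] [0.8, 0.1, 2.0, -0.8, 1.4, -1.3] [-0.8, -0.2, 2.0, 0.8, 1.2, -1.1]
0.4 0.54 150 -30 1 -1 0 0.018 0.206 -0.29 [0.58, 0.48, -0.65] [0.8, 0.3, 1.8, -0.8, 1.5, -1.3] [-0.8, -0.0, 1.9, 0.9, 1.4, -1.2]
62.855203300185494 [ 0.35  0.28  1.26  0.    1.6  -0.52] (array([ 0.04799148, -0.08871084,  1.96519955,  0.        ,  1.26510394,
       -0.82467314]), np.float64(0.5348004470109604))
[[0.03, -0.0, 0.004, 0.0, 0.0, 0.0], [0.06, -0.0, 0.008, 0.0, 0.0, 0.0], [0.09, -0.0, 0.012, 0.0, 0.0, 0.0], [0.12, -0.0, 0.016, 0.0, 0.0, 0.0], [0.141, -0.004, 0.036, 3.5, -0.6, -2.7], [0.162, -0.007, 0.057, 7.1, -1.2, -5.4], [0.182, -0.011, 0.077, 10.6, -1.9, -8.1], [0.203, -0.015, 0.098, 14.2, -2.5, -10.7], [0.224, -0.018, 0.118, 17.7, -3.1, -13.4], [0.245, -0.022, 0.139, 21.3, -3.7, -16.1], [0.266, -0.026, 0.159, 24.8, -4.3, -18.8], [0.286, -0.029, 0.18, 28.3, -4.9, -21.5], [0.307, -0.033, 0.2, 31.9, -5.6, -24.2], [0.328, -0.037, 0.221, 35.4, -6.2, -26.9], [0.349, -0.04, 0.241, 39.0, -6.8, -29.6], [0.37, -0.044, 0.262, 42.5, -7.4, -32.2], [0.39, -0.048, 0.282, 46.1, -8.0, -34.9], [0.411, -0.051, 0.303, 49.6, -8.7, -37.6]]
margin 0.58 dq/row [0.1  0.09 0.09 0.07 0.05 0.05] hand low [0.309 0.318 0.327 0.336 0.329 0.322 0.316 0.309 0.303 0.297 0.291 0.285
 0.279 0.273 0.267 0.262 0.256 0.25 ]
```

Emit:
carry_out(rows=[[0.03,0,0.004,0,0,0],[0.06,0,0.008,0,0,0],[0.12,0,0.016,0,0,0],[0.162,-0.007,0.057,7.1,-1.2,-5.4],[0.203,-0.015,0.098,14.2,-2.5,-10.7],[0.245,-0.022,0.139,21.3,-3.7,-16.1],[0.286,-0.029,0.18,28.3,-4.9,-21.5],[0.328,-0.037,0.221,35.4,-6.2,-26.9],[0.37,-0.044,0.262,42.5,-7.4,-32.2],[0.411,-0.051,0.303,49.6,-8.7,-37.6],[0.411,-0.051,0.303,49.6,-8.7,-37.6],[0.411,-0.051,0.303,49.6,-8.7,-37.6]], jaw=255, force=20)

```text
t: 32.17
tool_pos: [0.6004, 0.2748, 0.2484]
orientation: [1.074, 2.952, -0.004]
force: [-0.3, -0.9, 1.2]
opening: 0.0007
gripper_force: 0.0
```

Run:
```python
from plan import *
p=now(); D=down(140); s=robot.read_state(); print(p[0],s['opening'])
rows(p,[(np.array([.6,.275,.12]),D),(np.array([.6,.275,.083]),D)],[4,4])
```

```text
[0.60036268 0.27483144 0.24835223] 0.0006543177729753725
[[0.0, 0.0, 0.032, -0.0, 0.0, 0.0], [0.0, 0.0, 0.064, -0.1, 0.0, 0.0], [0.0, 0.0, 0.096, -0.1, 0.0, 0.0], [0.001, 0.0, 0.128, -0.1, 0.1, 0.0], [0.001, 0.0, 0.138, -0.1, 0.1, 0.0], [0.001, 0.0, 0.147, -0.1, 0.1, 0.0], [0.001, 0.0, 0.156, -0.1, 0.1, 0.0], [0.001, 0.0, 0.165, -0.1, 0.1, 0.0]]
margin 1.06 dq/row [0.   0.02 0.05 0.   0.06 0.  ] hand low [0.216 0.184 0.152 0.12  0.111 0.102 0.092 0.083]
```

Emit:
carry_out(rows=[[0,0,0.032,0,0,0],[0,0,0.064,0,0,0],[0,0,0.096,0,0,0],[0,0,0.128,0,0,0],[0,0,0.147,0,0,0],[0,0,0.16,0,0,0],[0,0,0.165,0,0,0],[0,0,0.165,0,0,0]])

```text
t: 33.17
tool_pos: [0.6018, 0.2737, 0.0858]
orientation: [1.076, 2.949, -0.001]
force: [0.0, 0.4, -0.4]
opening: 0.0005
gripper_force: 0.0
```

Run:
```python
from plan import *
p=now(); s=robot.read_state(); print(p[0],s['force'])
rows(p,[(np.array([.57,.227,.083]),p[1]),(np.array([.4735,.074,.083]),p[1])],[4,17])
```

```text
[0.60175565 0.27368218 0.08583839] [ 0.00345155  0.39969849 -0.38878124]
[[-0.001, -0.014, 0.001, 0.0, 0.0, 0.0], [-0.003, -0.028, 0.001, 0.0, 0.0, 0.0], [-0.004, -0.042, 0.002, 0.0, 0.0, 0.0], [-0.006, -0.056, 0.003, 0.0, 0.0, 0.0], [-0.007, -0.067, 0.003, 0.0, 0.0, 0.0], [-0.009, -0.077, 0.003, 0.0, 0.0, 0.0], [-0.01, -0.088, 0.003, 0.0, 0.0, 0.0], [-0.012, -0.098, 0.003, 0.0, 0.0, 0.0], [-0.013, -0.109, 0.003, 0.0, 0.0, 0.0], [-0.014, -0.119, 0.003, 0.0, 0.0, 0.0], [-0.016, -0.13, 0.003, 0.0, 0.0, 0.0], [-0.017, -0.14, 0.003, 0.0, 0.0, 0.0], [-0.019, -0.151, 0.003, 0.0, 0.0, 0.0], [-0.02, -0.162, 0.003, 0.0, 0.0, 0.0], [-0.022, -0.172, 0.003, 0.0, 0.0, 0.0], [-0.023, -0.183, 0.003, 0.0, 0.0, 0.0], [-0.025, -0.193, 0.003, 0.0, 0.0, 0.0], [-0.026, -0.204, 0.003, 0.0, 0.0, 0.0], [-0.028, -0.214, 0.003, 0.0, 0.0, 0.0], [-0.029, -0.225, 0.003, 0.0, 0.0, 0.0], [-0.03, -0.235, 0.003, 0.0, 0.0, 0.0]]
margin 0.53 dq/row [0.02 0.03 0.04 0.   0.01 0.02] hand low [0.085 0.084 0.084 0.083 0.083 0.083 0.083 0.083 0.083 0.083 0.083 0.083
 0.083 0.083 0.083 0.083 0.083 0.083 0.083 0.083 0.083]
```

Emit:
carry_out(rows=[[-0.001,-0.014,0.001,0,0,0],[-0.003,-0.028,0.002,0,0,0],[-0.004,-0.042,0.003,0,0,0],[-0.006,-0.056,0.003,0,0,0],[-0.007,-0.067,0.003,0,0,0],[-0.009,-0.077,0.003,0,0,0],[-0.01,-0.088,0.003,0,0,0],[-0.012,-0.098,0.003,0,0,0],[-0.013,-0.109,0.003,0,0,0],[-0.014,-0.119,0.003,0,0,0],[-0.016,-0.13,0.003,0,0,0],[-0.016,-0.13,0.003,0,0,0]])

```text
t: 34.67
tool_pos: [0.5295, 0.1628, 0.0826]
orientation: [1.077, 2.949, -0.003]
force: [0.9, 0.7, 6.1]
opening: 0.0007
gripper_force: 2.9
```

Emit:
carry_out(rows=[[-0.001,-0.01,0,0,0,0],[-0.003,-0.02,0,0,0,0],[-0.004,-0.03,0,0,0,0],[-0.006,-0.042,0,0,0,0],[-0.007,-0.053,0,0,0,0],[-0.009,-0.063,0,0,0,0],[-0.01,-0.074,0,0,0,0],[-0.012,-0.084,0,0,0,0],[-0.012,-0.084,0,0,0,0],[-0.012,-0.084,0,0,0,0]])

```text
t: 35.92
tool_pos: [0.4845, 0.0909, 0.0825]
orientation: [1.077, 2.949, -0.004]
force: [-0.1, 0.3, 8.2]
opening: 0.0003
gripper_force: 3.1
```

Run:
```python
from plan import *
p=now(); s=robot.read_state(); print(p[0],s['force']); print(steel()[0])
im=robot.read_camera('side')
for o in robot.outline_of('side','plate_a'):
    c,_=cv2.findContours(o['pixels'].astype('uint8'),0,2); c=max(c,key=cv2.contourArea); (x,y),ax,an=cv2.fitEllipse(cv2.convexHull(c)); print(o['conf'],(x,y),world('side',(x,y),.09).round(3))
```

```text
[0.48447375 0.09092917 0.08246528] [-0.10435286  0.25228277  8.23687903]
[(0.8, 33.6, [0.6786, -0.1845, 0.094]), (0.6, 30.9, [0.5194, 0.1365, 0.094])]
0.95 (316.94244384765625, 253.59024047851562) [0.316 0.223 0.09 ]
0.9 (288.3792724609375, 304.8009033203125) [0.319 0.405 0.09 ]
0.78 (336.3878173828125, 207.84710693359375) [0.329 0.035 0.09 ]
0.76 (247.19622802734375, 367.15875244140625) [0.335 0.593 0.09 ]
0.66 (266.01947021484375, 211.65127563476562) [0.515 0.138 0.09 ]
0.47 (259.7564697265625, 134.07818603515625) [ 0.712 -0.201  0.09 ]
```

Emit:
carry_out(rows=[[-0.001,-0.01,0,0,0,0],[-0.003,-0.02,0,0,0,0],[-0.004,-0.029,0,0,0,0],[-0.004,-0.031,0,0,0,0],[-0.004,-0.031,0,0,0,0]])

```text
t: 36.75
tool_pos: [0.4678, 0.0651, 0.0825]
orientation: [1.076, 2.949, -0.002]
force: [1.8, 2.8, 6.2]
opening: 0.0002
gripper_force: 3.4
```

Emit:
carry_out(rows=[[0,0.01,0,0,0,0],[0,0.01,-0.05,0,0,0],[0,0.01,-0.1,0,0,0],[0,0.01,-0.16,0,0,0],[0.03,-0.03,-0.2,0,0,0],[0.05,-0.08,-0.23,0,0,0],[0.07,-0.13,-0.25,0,0,0],[0.08,-0.18,-0.25,0,0,0],[0.08,-0.2,-0.25,0,0,0],[0.08,-0.2,-0.25,0,0,0]], jaw=170)

```text
t: 38.0
tool_pos: [0.2769, -0.0362, 0.3317]
orientation: [1.081, 2.948, -0.003]
force: [-0.6, -0.1, -0.8]
opening: 0.0311
gripper_force: 0.0
```

Run:
```python
from plan import *
p=now(); s=robot.read_state(); print(s['t'],p[0],s['opening']); print(steel()[0],steel()[0])
robot.read_camera('side')
for o in robot.outline_of('side','plate_a'):
    c,_=cv2.findContours(o['pixels'].astype('uint8'),0,2); c=max(c,key=cv2.contourArea); (x,y),ax,an=cv2.fitEllipse(cv2.convexHull(c)); w=world('side',(x,y),.09)
    if w[0]>.42: print(o['conf'],w.round(3))
```

```text
38.0 [ 0.27692428 -0.03615905  0.33167068] 0.03106523785173253
[(0.97, 33.6, [0.6773, -0.1844, 0.094]), (0.69, 31.6, [0.4983, 0.109, 0.094])] [(0.7, 33.5, [0.6773, -0.1844, 0.094]), (0.57, 32.5, [0.4988, 0.109, 0.094])]
0.85 [ 0.718 -0.263  0.09 ]
0.64 [0.498 0.11  0.09 ]
```

Run:
```python
from plan import *
B=(np.array([.4985,.1095,.07]),Ro.identity()); G=grasp(150,-30,1); g=comp(B,G); zt=g[1].apply([0,0,1])
pre=(g[0]-zt*.05,g[1]); hi=(g[0]-zt*.10+[0,0,.08],g[1]); print(g[0],clear_sill(g))
p=now(); print(np.degrees((p[1].inv()*g[1]).magnitude())); rows(p,[hi],[12])
```

```text
[0.44234296 0.13499408 0.07958046] 0.01753541424813365
98.96184706850902
[[0.004, 0.023, 0.009, 4.6, -1.4, -6.7], [0.009, 0.046, 0.018, 9.1, -2.8, -13.5], [0.013, 0.069, 0.028, 13.7, -4.2, -20.2], [0.017, 0.092, 0.037, 18.2, -5.6, -26.9], [0.022, 0.114, 0.046, 22.8, -7.0, -33.6], [0.026, 0.137, 0.055, 27.3, -8.4, -40.4], [0.031, 0.16, 0.065, 31.9, -9.8, -47.1], [0.035, 0.183, 0.074, 36.5, -11.2, -53.8], [0.039, 0.206, 0.083, 41.0, -12.6, -60.5], [0.044, 0.229, 0.092, 45.6, -14.1, -67.3], [0.048, 0.252, 0.101, 50.1, -15.5, -74.0], [0.052, 0.275, 0.111, 54.7, -16.9, -80.7]]
margin 0.14 dq/row [0.19 0.09 0.03 0.09 0.03 0.07] hand low [0.32  0.308 0.296 0.284 0.273 0.261 0.249 0.238 0.227 0.216 0.205 0.193]
```

Emit:
carry_out(rows=[[0.004,0.023,0.009,4.6,-1.4,-6.7],[0.009,0.046,0.018,9.1,-2.8,-13.5],[0.013,0.069,0.028,13.7,-4.2,-20.2],[0.017,0.092,0.037,18.2,-5.6,-26.9],[0.022,0.114,0.046,22.8,-7,-33.6],[0.026,0.137,0.055,27.3,-8.4,-40.4],[0.031,0.16,0.065,31.9,-9.8,-47.1],[0.035,0.183,0.074,36.5,-11.2,-53.8],[0.039,0.206,0.083,41,-12.6,-60.5],[0.044,0.229,0.092,45.6,-14.1,-67.3],[0.048,0.252,0.101,50.1,-15.5,-74],[0.052,0.275,0.111,54.7,-16.9,-80.7]], force=50)

```text
t: 39.8
tool_pos: [0.4153, 0.21, 0.2199]
orientation: [1.122, -2.543, 1.368]
force: [0.7, 0.3, 0.3]
opening: 0.0308
gripper_force: 0.0
```

Emit:
carry_out(rows=[[0,0,0,0,0,0],[0,0,0,0,0,0]])

```text
t: 40.05
tool_pos: [0.4148, 0.2084, 0.2209]
orientation: [1.112, -2.55, 1.364]
force: [-0.4, -0.3, -0.3]
opening: 0.0312
gripper_force: 0.0
```

Run:
```python
from plan import *
B=(np.array([.4985,.1095,.07]),Ro.identity()); G=grasp(150,-30,1); g=comp(B,G); zt=g[1].apply([0,0,1])
pre=(g[0]-zt*.05,g[1]); p=now(); print(p[0],robot.read_state()['opening'])
rows(p,[pre],[5])
```

```text
[0.41483006 0.20842125 0.22089586] 0.031171628368158077
[[-0.006, 0.011, 0.02, -0.0, -0.0, -0.0], [-0.011, 0.023, 0.039, -0.0, -0.0, -0.1], [-0.017, 0.034, 0.059, -0.0, -0.0, -0.1], [-0.022, 0.046, 0.079, -0.0, -0.0, -0.2], [-0.028, 0.057, 0.098, -0.0, -0.0, -0.2]]
margin 0.57 dq/row [0.01 0.03 0.03 0.01 0.04 0.02] hand low [0.17  0.148 0.126 0.104 0.082]
```

Emit:
carry_out(rows=[[-0.006,0.011,0.02,0,0,0],[-0.011,0.023,0.039,0,0,0],[-0.017,0.034,0.059,0,0,0],[-0.022,0.046,0.079,0,0,0],[-0.028,0.057,0.098,0,0,0],[-0.028,0.057,0.098,0,0,0],[-0.028,0.057,0.098,0,0,0]])

```text
t: 40.92
tool_pos: [0.4289, 0.1721, 0.1114]
orientation: [1.113, -2.55, 1.365]
force: [0.2, -0.6, -0.1]
opening: 0.0312
gripper_force: 0.0
```

Run:
```python
from plan import *
B=(np.array([.4985,.1095,.07]),Ro.identity()); G=grasp(150,-30,1); g=comp(B,G)
p=now(); print(p[0],robot.read_state()['force']); rows(p,[g],[6]); print(steel()[0])
```

```text
[0.42889989 0.17207034 0.11137773] [ 0.24993367 -0.58650896 -0.10739021]
[[0.0, 0.0, 0.008, -0.0, -0.0, -0.0], [0.0, 0.0, 0.017, -0.0, -0.0, -0.1], [0.0, 0.001, 0.025, -0.0, -0.0, -0.1], [0.0, 0.001, 0.034, -0.0, -0.0, -0.1], [0.0, 0.001, 0.042, -0.1, -0.0, -0.2], [0.0, 0.001, 0.051, -0.1, -0.0, -0.2]]
margin 0.54 dq/row [0.01 0.   0.01 0.01 0.01 0.  ] hand low [0.078 0.072 0.067 0.062 0.057 0.051]
[(0.89, 33.1, [0.6773, -0.1857, 0.094]), (0.65, 31.7, [0.4991, 0.1089, 0.094])]
```

Emit:
carry_out(rows=[[0,0,0.008,0,0,0],[0,0,0.017,0,0,0],[0,0.001,0.025,0,0,0],[0,0.001,0.034,0,0,0],[0,0.001,0.042,0,0,0],[0,0.001,0.05,0,0,0],[0,0.001,0.05,0,0,0]])

```text
t: 41.9
tool_pos: [0.4418, 0.1345, 0.0791]
orientation: [1.113, -2.548, 1.364]
force: [0.1, -0.3, -0.4]
opening: 0.031
gripper_force: 0.0
```

Emit:
carry_out(rows=[[0,0,0,0,0,0],[0,0,0,0,0,0],[0,0,0,0,0,0],[0,0,0,0,0,0],[0,0,0,0,0,0],[0,0,0,0,0,0]], jaw=255, force=50)

```text
t: 42.65
tool_pos: [0.4436, 0.1359, 0.0813]
orientation: [1.114, -2.551, 1.368]
force: [2.7, 1.0, 6.5]
opening: 0.0045
gripper_force: 49.1
```

Emit:
carry_out(rows=[[0.004,-0.007,-0.006,0,0,0],[0.007,-0.014,-0.012,0,0,0],[0.011,-0.021,-0.018,0,0,0],[0.016,-0.03,-0.026,0,0,0],[0.021,-0.038,-0.034,0,0,0],[0.031,-0.055,-0.05,0,0,0],[0.041,-0.071,-0.065,0,0,0],[0.051,-0.088,-0.081,0,0,0],[0.061,-0.105,-0.097,0,0,0],[0.072,-0.121,-0.113,0,0,0],[0.072,-0.121,-0.113,0,0,0],[0.072,-0.121,-0.113,0,0,0]])

```text
t: 44.15
tool_pos: [0.4306, 0.1348, 0.259]
orientation: [1.114, -2.548, 1.364]
force: [-0.3, -0.1, -3.1]
opening: 0.0045
gripper_force: 50.0
```

Run:
```python
from plan import *
p=now(); s=robot.read_state(); print(p[0],s['force'],s['opening'])
G=grasp(150,-30,1)
pre=comp(stand(-.022,-1,0-150,lean=4,off=-.011,up=.14),G)
rows(p,[pre],[18])
```

```text
[0.43059639 0.13477232 0.25902444] [-0.25294391 -0.1308334  -3.0675373 ] 0.004479580859886938
[[0.005, -0.015, 0.011, -5.7, 0.3, 6.8], [0.01, -0.031, 0.021, -11.3, 0.6, 13.6], [0.015, -0.046, 0.032, -17.0, 0.9, 20.4], [0.02, -0.062, 0.043, -22.7, 1.2, 27.2], [0.025, -0.077, 0.054, -28.3, 1.6, 34.0], [0.03, -0.093, 0.064, -34.0, 1.9, 40.7], [0.035, -0.108, 0.075, -39.6, 2.2, 47.5], [0.04, -0.124, 0.086, -45.3, 2.5, 54.3], [0.045, -0.139, 0.097, -51.0, 2.8, 61.1], [0.051, -0.154, 0.107, -56.6, 3.1, 67.9], [0.056, -0.17, 0.118, -62.3, 3.4, 74.7], [0.061, -0.185, 0.129, -68.0, 3.7, 81.5], [0.066, -0.201, 0.139, -73.6, 4.1, 88.3], [0.071, -0.216, 0.15, -79.3, 4.4, 95.1], [0.076, -0.232, 0.161, -85.0, 4.7, 101.9], [0.081, -0.247, 0.172, -90.6, 5.0, 108.7], [0.086, -0.263, 0.182, -96.3, 5.3, 115.5], [0.091, -0.278, 0.193, -102.0, 5.6, 122.2]]
margin 0.59 dq/row [0.11 0.04 0.03 0.11 0.03 0.05] hand low [0.241 0.249 0.258 0.266 0.276 0.285 0.294 0.303 0.313 0.318 0.321 0.324
 0.327 0.33  0.333 0.337 0.341 0.346]
```

Emit:
carry_out(rows=[[0.005,-0.015,0.011,-5,0.3,6],[0.01,-0.031,0.021,-11.3,0.6,13.6],[0.015,-0.046,0.032,-17,0.9,20.4],[0.02,-0.062,0.043,-22.7,1.2,27.2],[0.025,-0.077,0.054,-28.3,1.6,34],[0.03,-0.093,0.064,-34,1.9,40.7],[0.035,-0.108,0.075,-39.6,2.2,47.5],[0.04,-0.124,0.086,-45.3,2.5,54.3],[0.045,-0.139,0.097,-51,2.8,61.1],[0.051,-0.154,0.107,-56.6,3.1,67.9],[0.051,-0.154,0.107,-56.6,3.1,67.9],[0.051,-0.154,0.107,-56.6,3.1,67.9]])

```text
t: 45.65
tool_pos: [0.5163, -0.0281, 0.3199]
orientation: [0.623, 3.0, 0.093]
force: [1.1, 0.5, -2.7]
opening: 0.004
gripper_force: 49.7
```

Run:
```python
from plan import *
p=now(); s=robot.read_state(); print(p[0],s['force'],s['opening'])
G=grasp(150,-30,1); Gi=(-G[1].inv().apply(G[0]),G[1].inv())
pre=comp(stand(-.022,-1,0-150,lean=4,off=-.011,up=.14),G)
rows(p,[pre],[9])
for t in np.linspace(0,1,6):
    R=Slerp([0,1],Ro.concatenate([p[1],pre[1]]))(t); T=comp((p[0]+(pre[0]-p[0])*t,R),Gi); pts=np.array([T[0]+T[1].apply([.08*np.cos(a),.08*np.sin(a),.024]) for a in np.linspace(0,6.28,40)]); print('plate low',pts[:,2].min().round(3),'x',pts[:,0].max().round(3),'y',pts[:,1].min().round(3))
```

```text
[ 0.51634523 -0.02807255  0.31985242] [ 1.08346996  0.54828461 -2.74740954] 0.003993530546308502
[[-0.013, -0.01, -0.005, -5.1, 0.3, 6.0], [-0.027, -0.019, -0.011, -10.1, 0.5, 12.1], [-0.04, -0.029, -0.016, -15.2, 0.8, 18.1], [-0.053, -0.039, -0.022, -20.2, 1.1, 24.2], [-0.067, -0.049, -0.027, -25.3, 1.4, 30.2], [-0.08, -0.058, -0.033, -30.3, 1.6, 36.2], [-0.093, -0.068, -0.038, -35.4, 1.9, 42.3], [-0.107, -0.078, -0.044, -40.4, 2.2, 48.3], [-0.12, -0.088, -0.049, -45.5, 2.5, 54.3]]
margin 0.69 dq/row [0.09 0.01 0.03 0.09 0.02 0.05] hand low [0.32  0.322 0.325 0.328 0.331 0.334 0.338 0.342 0.346]
plate low 0.224 x 0.578 y -0.152
plate low 0.22 x 0.574 y -0.175
plate low 0.218 x 0.571 y -0.196
plate low 0.219 x 0.569 y -0.214
plate low 0.223 x 0.568 y -0.23
plate low 0.23 x 0.574 y -0.244
```

Emit:
carry_out(rows=[[-0.013,-0.01,-0.005,-5.1,0.3,6],[-0.027,-0.019,-0.011,-10.1,0.5,12.1],[-0.04,-0.029,-0.016,-15.2,0.8,18.1],[-0.053,-0.039,-0.022,-20.2,1.1,24.2],[-0.067,-0.049,-0.027,-25.3,1.4,30.2],[-0.08,-0.058,-0.033,-30.3,1.6,36.2],[-0.093,-0.068,-0.038,-35.4,1.9,42.3],[-0.107,-0.078,-0.044,-40.4,2.2,48.3],[-0.12,-0.088,-0.049,-45.5,2.5,54.3],[-0.12,-0.088,-0.049,-45.5,2.5,54.3],[-0.12,-0.088,-0.049,-45.5,2.5,54.3]])

```text
t: 47.02
tool_pos: [0.5874, -0.1573, 0.3705]
orientation: [1.752, 2.094, 1.231]
force: [0.2, 0.7, -3.5]
opening: 0.0045
gripper_force: 49.7
```

Run:
```python
from plan import *
p=now(); s=robot.read_state(); print(p[0],s['force'],s['opening'])
a=robot.read_camera('side')[40:240,180:380]; b=robot.read_camera('top')[90:290,320:520]
cv2.imwrite('pics/c8.png',cv2.resize(np.hstack([a,b]),None,fx=2,fy=2.6,interpolation=cv2.INTER_CUBIC)[:,:,::-1])
G=grasp(150,-30,1); T=stand(-.022,-1,-150,lean=4,off=-.011,up=.14)
for nm,v in (('rim',(.08,.024)),('bot',(.056,0))):
    ps=[T[0]+T[1].apply([v[0]*np.cos(t),v[0]*np.sin(t),v[1]]) for t in np.radians(range(0,360,45))]
    for c,(ox,oy) in (('side',(180,40)),('top',(120,90))): print(nm,c,[(int((proj(c,x)[0]-ox)*2),int((proj(c,x)[1]-oy)*2.6)) for x in ps])
rows(p,[comp(stand(-.022,-1,-150,lean=4,off=-.011,up=u),G) for u in (.138,.005)],[1,9])
```

```text
[ 0.58741496 -0.1573143   0.3705437 ] [ 0.23010162  0.7099331  -3.51503174] 0.0044793734635001645
rim side [(236, 175), (245, 126), (241, 85), (227, 74), (209, 104), (200, 158), (205, 200), (220, 205)]
rim top [(582, 225), (628, 215), (639, 199), (601, 187), (537, 187), (490, 199), (488, 215), (525, 224)]
bot side [(219, 162), (225, 127), (222, 98), (212, 92), (199, 113), (193, 149), (197, 178), (208, 183)]
bot top [(575, 192), (608, 184), (615, 172), (588, 163), (544, 163), (512, 172), (509, 184), (536, 192)]
[[-0.002, -0.002, 0.001, -0.0, -0.1, 0.2], [-0.008, -0.012, 0.011, -0.0, -0.1, 0.2], [-0.013, -0.021, 0.02, -0.0, -0.1, 0.2], [-0.019, -0.031, 0.03, -0.0, -0.1, 0.2], [-0.024, -0.041, 0.04, -0.0, -0.1, 0.2], [-0.03, -0.05, 0.049, -0.0, -0.1, 0.2], [-0.035, -0.06, 0.059, -0.0, -0.1, 0.2], [-0.041, -0.07, 0.069, -0.0, -0.1, 0.2], [-0.046, -0.08, 0.078, -0.0, -0.1, 0.2], [-0.052, -0.089, 0.088, -0.0, -0.1, 0.2]]
margin 0.61 dq/row [0.   0.02 0.02 0.   0.02 0.02] hand low [0.344 0.329 0.314 0.299 0.285 0.27  0.255 0.24  0.226 0.211]
```

View pics/c8.png

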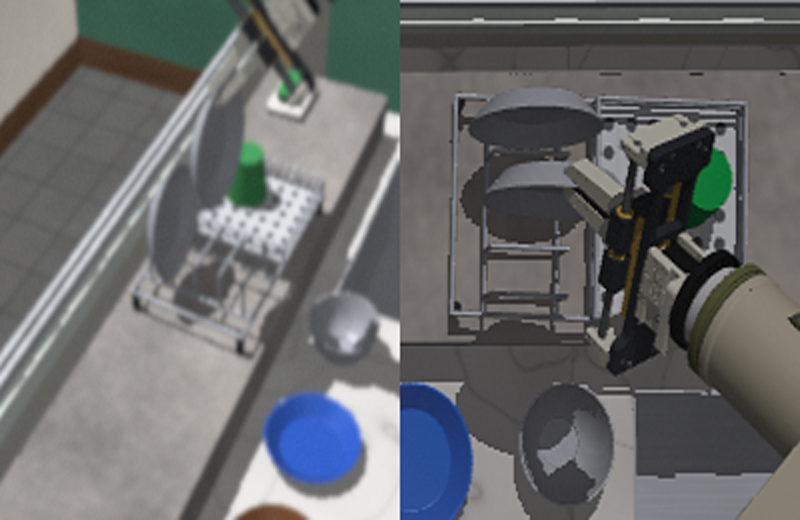

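The side half shows the held plate at (218,150) behind its stand gap. The top half shows it at (540,190), matching the prediction, with the first plate still standing at (535,115) and the cup on the tray at (712,180).

Emit:
carry_out(rows=[[-0.002,-0.002,0.001,0,0,0],[-0.008,-0.012,0.011,0,0,0],[-0.013,-0.021,0.02,0,0,0],[-0.019,-0.031,0.03,0,0,0],[-0.024,-0.041,0.04,0,0,0],[-0.03,-0.05,0.049,0,0,0],[-0.035,-0.06,0.059,0,0,0],[-0.041,-0.07,0.069,0,0,0],[-0.046,-0.08,0.078,0,0,0],[-0.052,-0.089,0.088,0,0,0],[-0.052,-0.089,0.088,0,0,0],[-0.052,-0.089,0.088,0,0,0]])

```text
t: 48.62
tool_pos: [0.5877, -0.1595, 0.2355]
orientation: [1.755, 2.088, 1.234]
force: [-1.4, 0.8, -3.5]
opening: 0.0046
gripper_force: 49.8
```

Emit:
carry_out(rows=[[0,-0.001,0.001,0,0,0],[-0.001,-0.002,0.003,0,0,0],[-0.001,-0.003,0.004,0,0,0],[-0.001,-0.003,0.004,0,0,0]])

```text
t: 49.12
tool_pos: [0.5883, -0.1585, 0.2308]
orientation: [1.754, 2.087, 1.234]
force: [-4.1, -0.3, 1.0]
opening: 0.0044
gripper_force: 50.0
```

Emit:
carry_out(rows=[[0,-0.001,0.001,0,0,0],[-0.001,-0.001,0.001,0,0,0],[-0.001,-0.001,0.001,0,0,0]])

```text
t: 49.5
tool_pos: [0.5887, -0.1589, 0.23]
orientation: [1.753, 2.087, 1.235]
force: [-6.0, -0.2, 4.6]
opening: 0.0046
gripper_force: 50.2
```

Emit:
carry_out(rows=[[0,0,0,0,0,0],[0,0,0,0,0,0],[0,0,0,0,0,0],[0,0,0,0,0,0]], jaw=185)

```text
t: 50.0
tool_pos: [0.5884, -0.1589, 0.229]
orientation: [1.755, 2.087, 1.234]
force: [0.3, -0.9, -0.4]
opening: 0.0257
gripper_force: 0.0
```

Emit:
carry_out(rows=[[0,0,-0.01,0,0,0],[0,0,-0.02,0,0,0],[0,0,-0.04,0,0,0],[0,0,-0.07,0,0,0],[0,0,-0.11,0,0,0],[0,0,-0.15,0,0,0],[0,0,-0.2,0,0,0],[0,0,-0.2,0,0,0]])

```text
t: 51.0
tool_pos: [0.4707, -0.2588, 0.3624]
orientation: [1.753, 2.084, 1.228]
force: [1.4, -0.2, -1.1]
opening: 0.0256
gripper_force: 0.0
```

Run:
```python
from plan import *
p=now(); s=robot.read_state(); print(s['t'],p[0],s['force'],s['opening'])
a=robot.read_camera('side')[60:220,200:360]; b=robot.read_camera('top')[110:270,330:490]
cv2.imwrite('pics/c9.png',cv2.resize(np.hstack([a,b]),None,fx=2.5,fy=3.2,interpolation=cv2.INTER_CUBIC)[:,:,::-1])
for n,z in (('bowl',.055),('soap',.23),('cup_green',.17)):
    for o in robot.outline_of('top',n)[:1]: print(n,o['conf'],world('top',o['pixel'],z).round(3),o['pixel'])
```

```text
51.0 [ 0.47069687 -0.25880781  0.3624336 ] [ 1.39407337 -0.17672438 -1.08378633] 0.02557222419410613
bowl 0.83 [ 0.367 -0.233  0.055] [404.7, 260.7]
soap 0.88 [0.497 0.424 0.23 ] [130.0, 206.9]
cup_green 0.59 [ 0.61  -0.357  0.17 ] [467.6, 160.0]
```

View pics/c9.png

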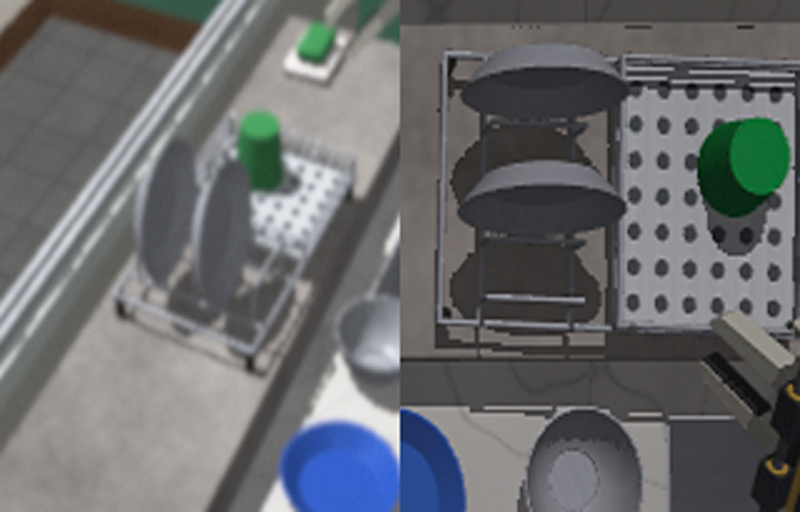

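Both plates stand upright in separate gaps, at (165,210) and (222,235) in the side half. The cup is upright on the tray at (740,165) in the top half, moved a little but well inside the fence, and the bowl and soap have not moved. The hand is clear, so I am handing in.

```bash
python3 -c "
from plant import robot
print(robot.close_job())"
```

```text
the job is handed in; nothing more can be done
None
```

The job is handed in: the green cup, the only one present, stands mouth-down on the tray, both steel plates stand on edge in separate gaps of the stand, and the bowl and soap bottle were left where they are.

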